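# Lay out stacked moulding samples on their painting stands

### The arm

A 6-joint arm with a two-finger parallel gripper is mounted at the origin on the work surface. World frame = base frame: x ahead of the robot, y to its left, z up, the work surface at z = 0. Lengths are in m, angles in rad, forces in N, time in s.
With the tool pointing down it reaches from about 0.375 to 0.825 m from the base axis. Payload 5.5 kg.
Tool frame: the origin (TCP) lies midway between the tips of the shut fingers; the grasp point (between the pads) lies 19 mm behind it (robot.hold_point_z is the distance from the TCP to the grasp point, in m); z points along the fingers, y is the direction in which the jaws open and shut (so a half turn about z gives the same grasp; the last joint's range is limited). The gripper opens to 85 mm and grips with 20 to 120 N. Pads are 22 mm wide; open, the fingers measure 114 mm over their backs; the gripper's body (76 mm by 85 mm) begins 54 mm behind the grasp point. The pads swing forward as they close: fully open they stand 13 mm farther back than shut.
Start: joints at [-1.262, 0.314, -0.047, 1.21, 0, 1.571], TCP at [0.182, -0.572, 0.231] pointing down, gripper open.
Joint ranges: [-2.67, 2.67], [-0.69, 1.73], [-1.03, 1.25], [-2.08, 2.16], [-1.42, 1.45], [-3.14, 3.14]. Speed limits (rad/s): [2.39, 2.39, 3.01, 3.14, 3.14, 3.14].

### API

Orientations are given as a rotation vector (axis times angle).
In Python, from bench import robot gives the robot as it stands.
- The arm moves only by the shell command python3 -m creep 'ROWS' [FORCE]. ROWS is JSON, a list of rows, each an object with "gripper": the closure, from 0 (fully open) to 1 (shut); "dp": the shift along the world's x, y, z in cm, a list of three; "rot": the turn, a rotation vector about the world's x, y, z in rad, a list of three. In form: [{"gripper": gripper, "dp": [dx, dy, dz], "rot": [rx, ry, rz]}, ...]. A call has 1 to 20 rows; each row shifts and turns the commanded pose from where the row before left it; what a row does not reach is not made up. A row lasts 1/12 s, in which the tool goes at most 41.7 mm and 7.16 degrees, less where a joint would pass 70% of its speed; a pose out of reach is approached as far as the arm can. A call with a gripper value outside its range is refused whole. The fingers move at their own pace and stop on an object; FORCE is the grip in N (left out, the last holds). Time passes only in rows, so rows that do not move let the fingers close. It gives the time, the measured TCP pose, the force and the opening at its end, in the units of the state.
- robot.read_state(): the state, without advancing time (a new reading comes with each control period).
- robot.read_camera(name): name is "scene" or "top" or "wrist"; returns the picture (480x640x3 uint8, red, green, blue); there is no depth.
- robot.get_calibration(name): a dict with "fx", "fy", "cx", "cy" (pixels), "k1" (the pictures are not rectified: a ray, as slopes to the right and down, at radius r is drawn at 1 + k1 r^2 times it, then the intrinsics apply), "R" (3x3) and "t" (3): a world point X has camera coordinates R X + t; the wrist camera has in their place "T_tool_cam" (4x4, takes a point from camera to tool coordinates, whose origin is the TCP and whose axes are the flange's). Camera axes: x right, y down, z forward; pixel columns grow to the right and rows downward; lengths in m; the calibration is good to about 2 mm. A picture is of the moment at which its call begins: read the wrist's pose just before it. get_calibration takes no time and is no camera call.
- robot.sign_off(): hands the job in, once; it reports no verdict.
The state is a dict: "time": time; "joints": joint angles; "joint_velocities": joint speeds; "joint_efforts": joint torques, N m; "position": TCP position; "ee_rot": TCP orientation; "contact_force": force on the tool from outside, world axes, zero at the start; "ft_torque": the same for the moment, N m; "grip_width": opening from 0.0 (shut) to 1.0 (fully open).
Only numpy, scipy, OpenCV 4.12 (cv2) and the standard library are available. Lean on these libraries where they do the work, as an engineer would, in place of code of your own. Each camera call takes 0.05 s, during which the arm holds its last target.

### The job

Four grey moulding samples are stacked on the workshop table. Take the stack apart from the top down, one piece at a time, and set each piece down gently (not dropped), flat and centred on the bare plywood stand of its own shape and size, the square block and the long strip lined up with their stands. Leave the tin of paint and the jar of brushes standing where they are, and let go of everything at the end.

Things in the scene. Friction and masses are not known exactly. Their poses are not given: they have to be found in the camera images.
- small_rosette: solid primed-grey moulding sample, 24 mm thick, pale carved pattern on its flat top; small round disc 28 mm in diameter, the top piece of the stack, lying on the big rosette. Origin at the centre of its underside, z up. Yaw means nothing.
- big_rosette: solid primed-grey moulding sample, 24 mm thick, pale carved pattern on its flat top; big round disc 48 mm in diameter, third from the table, lying on the square block. Origin at the centre of its underside, z up. Yaw means nothing.
- block: solid primed-grey moulding sample, 24 mm thick, pale carved pattern on its flat top; square corner block 60 x 60 mm, second from the table, lying on the strip, a little turned and anywhere along its middle. Origin at the centre of its underside, z up. x and y along its sides; any quarter turn is as good.
- strip: solid primed-grey moulding sample, 24 mm thick, pale carved pattern on its flat top; long strip 60 mm wide (its x) and 150 mm long (its y), the bottom piece, lying on the table. Origin at the centre of its underside, z up. A half turn is as good.
- small_round_stand: bare plywood painting stand, fixed to the table, flat top 14 mm above the table; origin at the centre of its underside (on the table), z up. Round, 52 mm in diameter: for the small rosette.
- big_round_stand: bare plywood painting stand, fixed to the table, flat top 14 mm above the table; origin at the centre of its underside (on the table), z up. Round, 72 mm in diameter: for the big rosette.
- block_stand: bare plywood painting stand, fixed to the table, flat top 14 mm above the table; origin at the centre of its underside (on the table), z up. Square, 84 x 84 mm, x and y along its sides: for the square block.
- strip_stand: bare plywood painting stand, fixed to the table, flat top 14 mm above the table; origin at the centre of its underside (on the table), z up. Oblong, 84 mm wide (its x) and 174 mm long (its y): for the long strip.
- paint_tin: closed steel tin of paint with a blue band, 86 mm in diameter, 100 mm high, loose, at the left edge of the work area; must stay put. Origin at the centre of its underside.
- brush_jar: glass jar 68 mm in diameter, 90 mm high, with brushes standing up to 165 mm, loose, at the right edge of the work area; must stay put. Origin at the centre of its underside.

How it is judged:
By the outcome, as a careful person would: the job done as asked, in the order asked, and still so for the second after the job is handed in, with the robot touching nothing.
It also fails if it takes over 109 s, if anything falls off the work surface, if the arm or the gripper's body presses on something with over 40 N, if the wrist force passes 120 N, or if a joint passes its speed limit or range.

## Working session

There is one attempt and no reset: what is moved stays moved. The work goes in short steps, Python scripts to look and compute and a shell command to move; the robot and the scene stay as the last step left them, time stands still between calls to the robot, and variables do not carry over. Pictures are saved under pics/ and viewed, and the job is handed in when it is done.

```bash
mkdir -p pics; ls
python3 - <<'E'
from bench import robot
import cv2,json
for n in ("scene","top"):
    im=robot.read_camera(n); cv2.imwrite(f"pics/{n}0.png",im[:,:,::-1]); c=robot.get_calibration(n); print(n,{k:(v if not hasattr(v,'tolist') else v.tolist()) for k,v in c.items()})
print(robot.get_calibration("wrist")); print(robot.read_state(), robot.hold_point_z)
E
```

```text
pics
scene {'fx': 498.02529856133356, 'fy': 498.02529856133356, 'cx': 310.75508247709536, 'cy': 235.16771860465198, 'k1': -0.020146328811496722, 'R': [[0.3130904720550447, 0.9496029246623878, -0.015120905428861986], [0.6731697326673574, -0.23312332123084706, -0.7017806125270617], [-0.6699379578206536, 0.20954188738994073, -0.7122326376263257]], 't': [-0.1762155514879404, -0.33278605420399704, 1.3862014066973656]}
top {'fx': 504.98632947719506, 'fy': 504.98632947719506, 'cx': 319.67299973394074, 'cy': 242.1027169604187, 'k1': -0.061664013865508495, 'R': [[-0.014115803043528368, -0.9998387249093548, 0.011102624737969673], [-0.9918251800805941, 0.012592614587250122, -0.12698125143482433], [0.1268209614477568, -0.01280430511557878, -0.9918429782520889]], 't': [-0.004357278655611449, 0.534442516874585, 1.2138480640970446]}
{'fx': 349.56731534620104, 'fy': 349.56731534620104, 'cx': 320.47135063584415, 'cy': 239.84325991379902, 'k1': -0.039869548943490575, 'T_tool_cam': array([[-3.13624391e-05, -9.52785783e-01, -3.03643296e-01,
         7.84711183e-02],
       [ 9.99999788e-01, -2.27169026e
[... 231 characters left out ...]
1, 'joints': array([-1.26204317e+00,  3.14173854e-01, -4.79581660e-02,  1.21020994e+00,
        1.35072957e-05,  1.57078213e+00]), 'joint_velocities': array([-1.95441605e-03,  2.00588771e-04,  1.01304013e-03, -5.31155288e-05,
       -2.54302844e-04,  1.00827803e-04]), 'joint_efforts': array([-1.31789534e-06, -5.40767491e+01,  3.40540373e+01,  1.12322121e-02,
        6.05363380e-05,  7.84368581e-06]), 'position': array([ 0.18217034, -0.57113587,  0.23051884]), 'ee_rot': array([-3.10271693e+00, -4.82851074e-01,  3.52167285e-04]), 'contact_force': array([-0.63609299,  0.26267835,  0.32014793]), 'ft_torque': array([ 0.00339777,  0.00579173, -0.02124775]), 'grip_width': 1.0041196040275846} 0.0187
```

View pics/scene0.png

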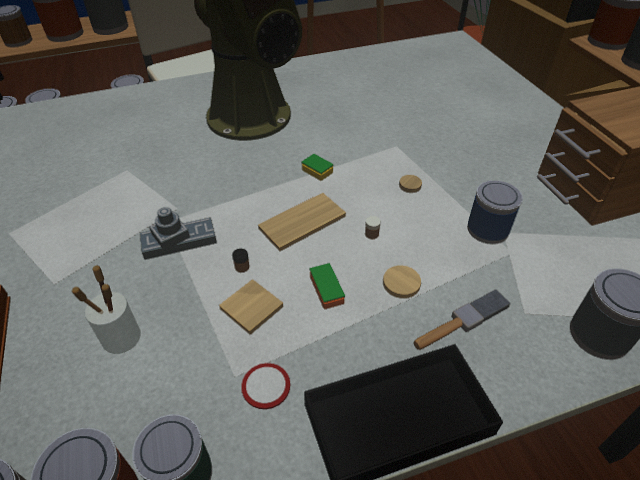

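View pics/top0.png

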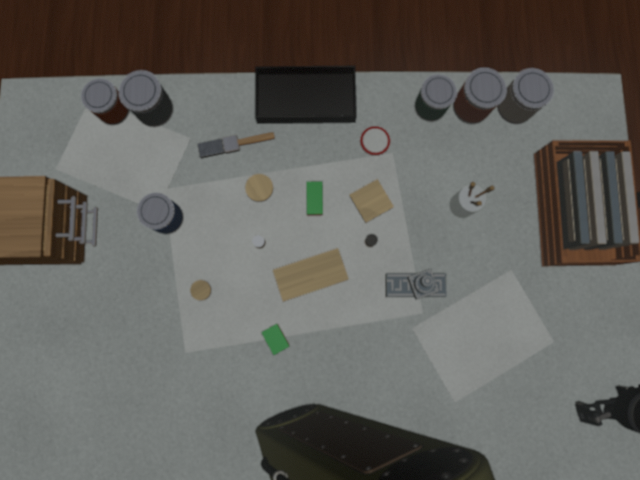

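The top view shows the stack at about (415,285). The stands are: strip (311,275), square (371,201), big round (259,187), small round (201,290). The tin is at (157,212), the jar at (472,198). Some small clutter (two green sponges, dark and white pots) lies between them.

```bash
cat > h.py <<'E'
import numpy as np, cv2
from scipy.spatial.transform import Rotation as Ro
from bench import robot
def undist(c,px):
    px=np.asarray(px,float).reshape(-1,1,2)
    K=np.array([[c['fx'],0,c['cx']],[0,c['fy'],c['cy']],[0,0,1]])
    return cv2.undistortPoints(px,K,np.array([c['k1'],0,0,0.]))[:,0]
def cam(name,st=None):
    c=robot.get_calibration(name)
    if name!='wrist': return c,np.array(c['R']).T,-np.array(c['R']).T@np.array(c['t'])
    T=np.eye(4);T[:3,:3]=Ro.from_rotvec(st['ee_rot']).as_matrix();T[:3,3]=st['position']
    M=T@c['T_tool_cam']; return c,M[:3,:3],M[:3,3]
def toplane(C,px,z):
    c,R,o=C; u=undist(c,px); d=np.c_[u,np.ones(len(u))]@R.T
    s=(z-o[2])/d[:,2]; return (o+s[:,None]*d)[:,:2]
def project(C,X):
    c,R,o=C; p=(np.atleast_2d(X)-o)@R; K=np.array([[c['fx'],0,c['cx']],[0,c['fy'],c['cy']],[0,0,1]])
    return cv2.projectPoints(p.reshape(-1,1,3),np.zeros(3),np.zeros(3),K,np.array([c['k1'],0,0,0.]))[0][:,0]
def grab(name,fn=None):
    st=robot.read_state(); im=robot.read_camera(name)[:,:,::-1].copy()
    if fn: cv2.imwrite('pics/'+fn,im)
    return im,cam(name,st),st
def rect(xy):
    # centre, sides, yaw of long side in world (rad)
    (c,s,a)=cv2.minAreaRect((np.asarray(xy)*1000).astype(np.float32))
    return np.array(c)/1000,s,a
E
python3 - <<'E'
from h import *
im=cv2.imread('pics/top0.png');sc=cv2.imread('pics/scene0.png')
cv2.imwrite('pics/topz.png',cv2.resize(im[150:360,140:500],None,fx=2.2,fy=2.2,interpolation=cv2.INTER_CUBIC))
cv2.imwrite('pics/scz.png',cv2.resize(sc[190:270,120:270],None,fx=5,fy=5,interpolation=cv2.INTER_CUBIC))
for n,img in(('top',im),('scene',sc)):
    C=cam(n)
    hsv=cv2.cvtColor(img,cv2.COLOR_BGR2HSV)
    m=cv2.inRange(hsv,(10,70,80),(28,190,255)); m=cv2.morphologyEx(m,cv2.MORPH_OPEN,np.ones((3,3)))
    for k in cv2.findContours(m,cv2.RETR_EXTERNAL,cv2.CHAIN_APPROX_NONE)[0]:
        if not 150<cv2.contourArea(k)<6000: continue
        xy=toplane(C,k[:,0],0.014); c,s,a=rect(xy)
        if 0.2<c[0]<0.9 and abs(c[1])<.4: print(n,k[:,0].mean(0).round(),c.round(4),np.round(s),round(a,1))
E
```

```text
top [200. 290.] [0.422  0.2872] [45. 42.] 89.4
top [310. 274.] [0.4567 0.0133] [ 78. 168.] 17.9
top [371. 201.] [ 0.6421 -0.144 ] [79. 80.] 28.8
top [259. 187.] [0.6792 0.1421] [64. 65.] 90.0
top [256. 139.] [0.809 0.15 ] [17. 93.] 11.0
scene [439. 332.] [0.8115 0.154 ] [19. 97.] 10.6
scene [250. 305.] [ 0.6469 -0.1437] [84. 84.] 29.1
scene [402. 280.] [0.6841 0.1425] [71. 69.] 71.0
scene [301. 219.] [0.46   0.0137] [ 86. 174.] 17.9
scene [410. 182.] [0.424  0.2889] [49. 47.] 70.8
```

```bash
echo
```

```text
(no output)
```

View pics/topz.png

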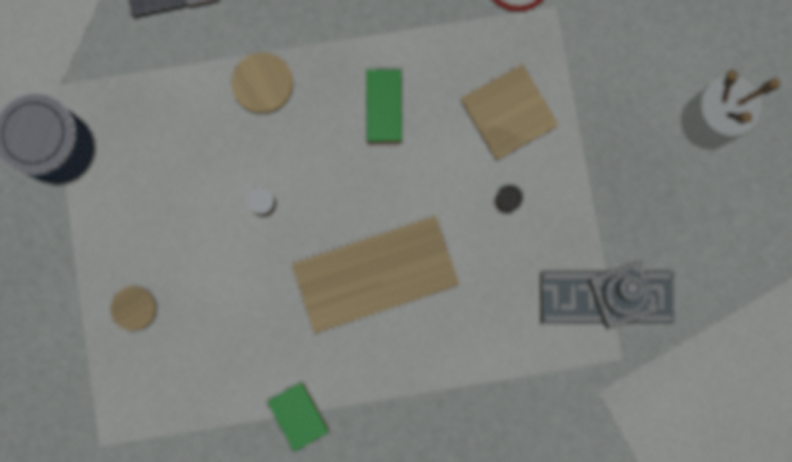

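View pics/scz.png

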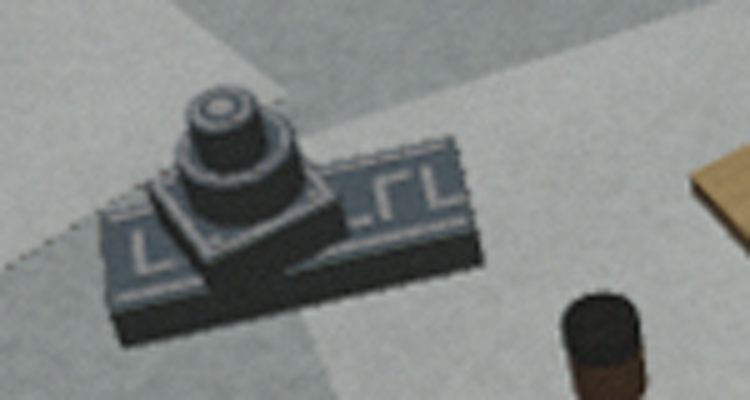

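Run:
```python
from h import *
Ct=cam('top');Cs=cam('scene')
# zoomed px -> full
t=np.array([[140+632/2.2,150+285/2.2]]); s=np.array([[120+219/5,190+104/5]])
print('small top', toplane(Ct,t,.096),toplane(Cs,s,.096))
q=np.array([[541,272],[541,322],[673,322],[673,272]])/2.2+[140,150]
print('strip corners',toplane(Ct,q,.024).round(4),toplane(Ct,q,.024).mean(0))
for nm,p,z in(('pot',(140+509/2.2,150+198/2.2),.04),('wpot',(140+262/2.2,150+200/2.2),.04),('sponge',(140+384/2.2,150+106/2.2),.03),('sponge2',(140+298/2.2,150+417/2.2),.03)): print(nm,toplane(Ct,[p],z))
st=robot.read_state(); R=Ro.from_rotvec(st['ee_rot']).as_matrix();print(R.round(3))
```

```text
small top [[ 0.43496374 -0.26108597]] [[ 0.43396096 -0.25883482]]
strip corners [[ 0.4548 -0.1747]
 [ 0.3987 -0.1731]
 [ 0.3962 -0.3223]
 [ 0.4525 -0.3247]] [ 0.42555585 -0.24867694]
pot [[ 0.53718859 -0.13894564]]
wpot [[0.53843137 0.13748494]]
sponge [[ 6.46075647e-01 -2.82958690e-04]]
sponge2 [[0.29812387 0.09896511]]
[[ 0.953  0.304 -0.   ]
 [ 0.304 -0.953  0.001]
 [ 0.    -0.002 -1.   ]]
```

```bash
python3 -m creep '[{"gripper":0,"dp":[2.5,3.1,0],"rot":[0,0,0]},{"gripper":0,"dp":[2.5,3.1,0],"rot":[0,0,0]},{"gripper":0,"dp":[2.5,3.1,0],"rot":[0,0,0]},{"gripper":0,"dp":[2.5,3.1,0],"rot":[0,0,0]},{"gripper":0,"dp":[2.5,3.1,0],"rot":[0,0,0]},{"gripper":0,"dp":[2.5,3.1,0],"rot":[0,0,0]},{"gripper":0,"dp":[2.5,3.1,0],"rot":[0,0,0]},{"gripper":0,"dp":[2.5,3.1,0],"rot":[0,0,0]},{"gripper":0,"dp":[2.5,3.1,0],"rot":[0,0,0]},{"gripper":0,"dp":[2.5,3.1,0],"rot":[0,0,0]},{"gripper":0,"dp":[0,0,0],"rot":[0,0,0]}]' 30
python3 - <<'E'
from h import *
im,C,st=grab('wrist','w1.png'); print(st['position'],st['ee_rot'],st['contact_force'])
E
```

```text
time: 1.02
position: [0.4358, -0.2565, 0.231]
ee_rot: [-3.1, -0.494, -0.003]
contact_force: [0.4, -0.7, -0.2]
grip_width: 1.0
[ 0.43575459 -0.25651576  0.2310406 ] [-3.10009409 -0.49378961 -0.00312794] [ 0.42277373 -0.73098276 -0.1773916 ]
```

View pics/w1.png

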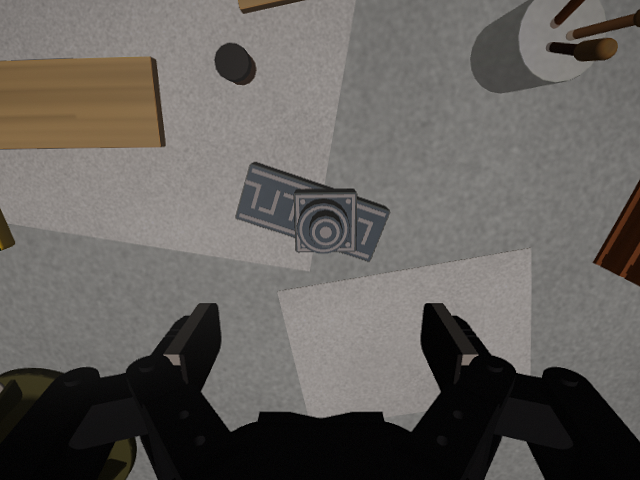

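The wrist view shows the stack: small disc top near (325,231), block about (295–357,189–253), strip from (243,165) to (388,260).

Run:
```python
from h import *
im=cv2.imread('pics/w1.png'); cv2.imwrite('pics/w1z.png',cv2.resize(im[150:270,230:395],None,fx=4.8,fy=4.8,interpolation=cv2.INTER_CUBIC))
```

```text
(no output)
```

View pics/w1z.png

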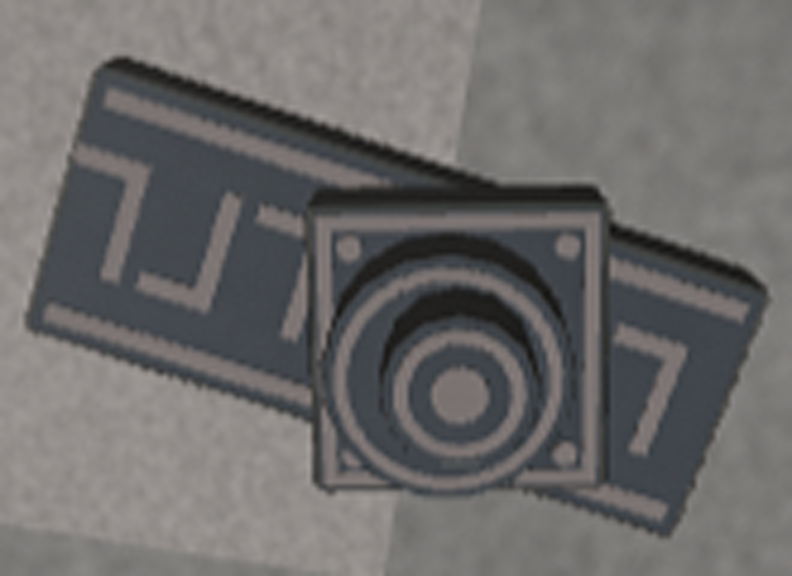

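```bash
cat >> h.py <<'E'
def z2p(p,off,f): return np.asarray(p,float)/f+off
E
python3 - <<'E'
from h import *
st=dict(position=np.array([ 0.43575459,-0.25651576,0.2310406 ]),ee_rot=np.array([-3.10009409,-0.49378961,-0.00312794]))
C=cam('wrist',st); o=np.array([230,150])
f=lambda p,z: toplane(C,z2p(p,o,4.8),z).round(4)
print('small',f([[460,394]],.096),'big',f([[448,379]],.072))
b=f([[312,205],[603,205],[597,488],[322,490]],.048); print('block',b,b.mean(0),rect(b))
s=f([[98,70],[28,328],[668,535],[766,295]],.024); print('strip',s,s.mean(0),rect(s))
R=C[1];print(R[:,0])
# stands seen by the wrist: none whole
E
```

```text
small [[ 0.434  -0.2619]] big [[ 0.4295 -0.2614]]
block [[ 0.4485 -0.2271]
 [ 0.4663 -0.2814]
 [ 0.4105 -0.3002]
 [ 0.3924 -0.2463]] [ 0.429425 -0.26375 ] (array([ 0.42950006, -0.26365002]), (59.350669860839844, 57.1411247253418), 18.619596481323242)
strip [[ 0.4572 -0.1766]
 [ 0.3994 -0.1761]
 [ 0.3976 -0.3241]
 [ 0.4557 -0.3248]] [ 0.427475 -0.2504  ] (array([ 0.42754279, -0.25035176]), (148.20729064941406, 58.104225158691406), 89.30973815917969)
[ 0.31065311 -0.95052228 -0.00142665]
```

```bash
python3 -m creep '[{"gripper":0.4,"dp":[-0.18,-0.47,-1],"rot":[0,0,0]},{"gripper":0.4,"dp":[0,0,-3.5],"rot":[0,0,0]},{"gripper":0.4,"dp":[0,0,-3.5],"rot":[0,0,0]},{"gripper":0.4,"dp":[0,0,-3.5],"rot":[0,0,0]},{"gripper":0.4,"dp":[0,0,-2],"rot":[0,0,0]},{"gripper":0.4,"dp":[0,0,-1.1],"rot":[0,0,0]},{"gripper":0.4,"dp":[0,0,-1],"rot":[0,0,0]},{"gripper":0.4,"dp":[0,0,0],"rot":[0,0,0]},{"gripper":0.4,"dp":[0,0,0],"rot":[0,0,0]}]' 30
python3 - <<'E'
from h import *
im,C,st=grab('wrist','w2.png')
E
```

```text
time: 1.82
position: [0.4296, -0.2672, 0.0749]
ee_rot: [-3.104, -0.48, 0.001]
contact_force: [-0.2, 0.1, 0.3]
grip_width: 0.598
```

View pics/w2.png

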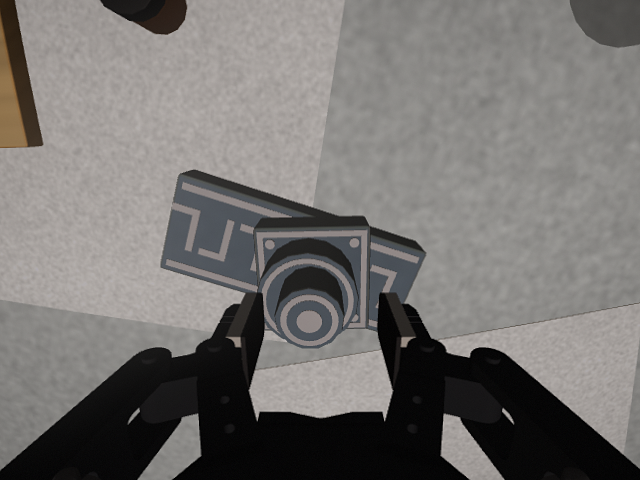

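```bash
python3 -m creep '[{"gripper":0.4,"dp":[0.44,0.6,0],"rot":[0,0,0]},{"gripper":0.4,"dp":[0,0,0],"rot":[0,0,0]},{"gripper":0.4,"dp":[0,0,0],"rot":[0,0,0]}]'
python3 - <<'E'
from h import *
st=dict(position=np.array([ 0.4296,-0.2672,.0749]),ee_rot=np.array([-3.104,-.48,.001]))
print(toplane(cam('wrist',st),[[309,321]],.096))
im,C,st=grab('wrist','w3.png')
g=toplane(C,[[310,331]],.096)
print(st['position'], project(C,[[.434,-.2612,.096]]))
E
```

```text
time: 2.12
position: [0.4359, -0.2604, 0.0762]
ee_rot: [3.103, 0.484, 0.002]
contact_force: [-0.0, 0.0, -0.3]
grip_width: 0.6
[[ 0.43335141 -0.26153435]]
[ 0.43586612 -0.26038605  0.07618128] [[320.31169657 334.96707902]]
```

View pics/w3.png

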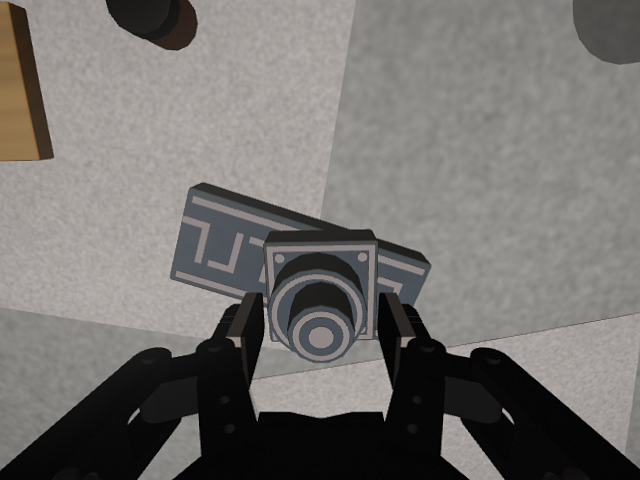

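The disc centre (320,337) matches the predicted (320,335), so I'll close on it.

```bash
python3 -m creep '[{"gripper":0.4,"dp":[-0.2,-0.1,-0.1],"rot":[0,0,0]},{"gripper":1,"dp":[0,0,0],"rot":[0,0,0]},{"gripper":1,"dp":[0,0,0],"rot":[0,0,0]},{"gripper":1,"dp":[0,0,0],"rot":[0,0,0]},{"gripper":1,"dp":[0,0,0],"rot":[0,0,0]},{"gripper":1,"dp":[0,0,0],"rot":[0,0,0]},{"gripper":1,"dp":[0,0,0],"rot":[0,0,0]}]' 30
python3 - <<'E'
from h import *
im,C,st=grab('wrist','w4.png');print(st['position'],st['grip_width']*85)
E
```

```text
time: 2.75
position: [0.433, -0.2614, 0.0744]
ee_rot: [3.104, 0.483, 0.0]
contact_force: [-0.5, 1.0, 2.5]
grip_width: 0.313
[ 0.43299269 -0.26137151  0.07443818] 26.59760343909324
```

View pics/w4.png

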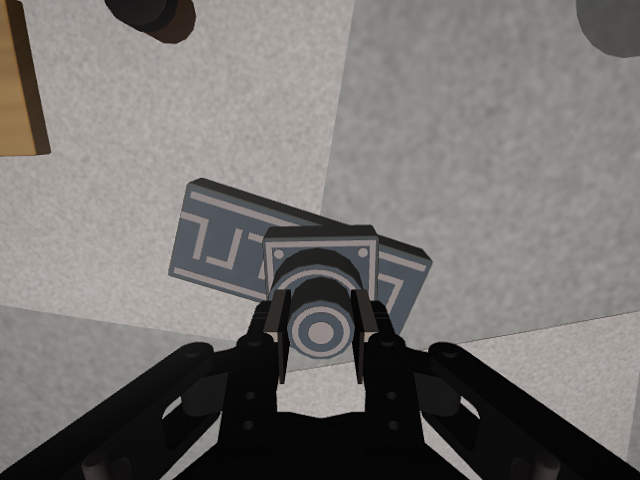

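```bash
python3 -m creep '[{"gripper":1,"dp":[0,0,1],"rot":[0,0,0]},{"gripper":1,"dp":[0,0,3],"rot":[0,0,0]},{"gripper":1,"dp":[0,0,3],"rot":[0,0,0]},{"gripper":1,"dp":[0,0,2],"rot":[0,0,0]},{"gripper":1,"dp":[0,2,0],"rot":[0,0,0]},{"gripper":1,"dp":[-0.1,4,0],"rot":[0,0,0]},{"gripper":1,"dp":[-0.1,4,0],"rot":[0,0,0]},{"gripper":1,"dp":[-0.1,4,0],"rot":[0,0,0]},{"gripper":1,"dp":[-0.1,4,0],"rot":[0,0,0]},{"gripper":1,"dp":[-0.1,4,0],"rot":[0,0,0]},{"gripper":1,"dp":[-0.1,4,0],"rot":[0,0,0]},{"gripper":1,"dp":[-0.1,4,0],"rot":[0,0,0]},{"gripper":1,"dp":[-0.1,4,0],"rot":[0,0,0]},{"gripper":1,"dp":[-0.1,4,0],"rot":[0,0,0]},{"gripper":1,"dp":[-0.1,4,0],"rot":[0,0,0]},{"gripper":1,"dp":[0,4,0],"rot":[0,0,0]},{"gripper":1,"dp":[0,4,0],"rot":[0,0,0]},{"gripper":1,"dp":[0,3.0,0],"rot":[0,0,0]},{"gripper":1,"dp":[0,2,0],"rot":[0,0,0]},{"gripper":1,"dp":[0,0,0],"rot":[0,0,0]}]'
python3 -m creep '[{"gripper":1,"dp":[0,0,0],"rot":[0,0,0]},{"gripper":1,"dp":[0,0,0],"rot":[0,0,0]}]'
python3 - <<'E'
from h import *
im,C,st=grab('wrist','w5.png');print(st['position'],st['ee_rot'],st['grip_width']*85)
c=C
st4=dict(position=np.array([.43299,-.26137,.07444]),ee_rot=np.array([3.104,.483,0]))
print('disc in grip', toplane(cam('wrist',st4),[[320,333]],.096))
hsv=cv2.cvtColor(im,cv2.COLOR_BGR2HSV);m=cv2.inRange(hsv,(10,70,60),(28,200,255));m=cv2.morphologyEx(m,cv2.MORPH_OPEN,np.ones((3,3)))
for k in cv2.findContours(m,0,1)[0]:
    if cv2.contourArea(k)>400: xy=toplane(C,k[:,0],.014);print(k[:,0].mean(0),rect(xy),cv2.minEnclosingCircle((xy*1000).astype(np.float32)))
E
```

```text
time: 4.47
position: [0.4507, 0.2203, 0.1647]
ee_rot: [-3.011, -0.629, 0.021]
contact_force: [0.4, -0.0, -0.2]
grip_width: 0.316
time: 4.63
position: [0.4494, 0.2178, 0.1643]
ee_rot: [-3.013, -0.625, 0.023]
contact_force: [0.2, 0.7, -0.7]
grip_width: 0.312
[0.44936535 0.217847   0.16427901] [-3.01349118 -0.62479325  0.0229196 ] 26.533708583995903
disc in grip [[ 0.43300669 -0.26145106]]
[537.96161228 302.00767754] (array([0.45838116, 0.01157915]), (84.76643371582031, 174.955078125), 17.87544059753418) ((457.7839050292969, 11.734222412109375), 96.14546203613281)
[248.40853659 216.54878049] (array([0.42294388, 0.28680408]), (51.04981231689453, 50.89994812011719), 45.75101852416992) ((424.07568359375, 286.3885498046875), 27.01295280456543)
[558.61734694  11.49489796] (array([0.66016223, 0.13072522]), (21.924657821655273, 65.84932708740234), 24.4995174407959) ((669.8414306640625, 135.13621520996094), 32.926368713378906)
```

View pics/w5.png

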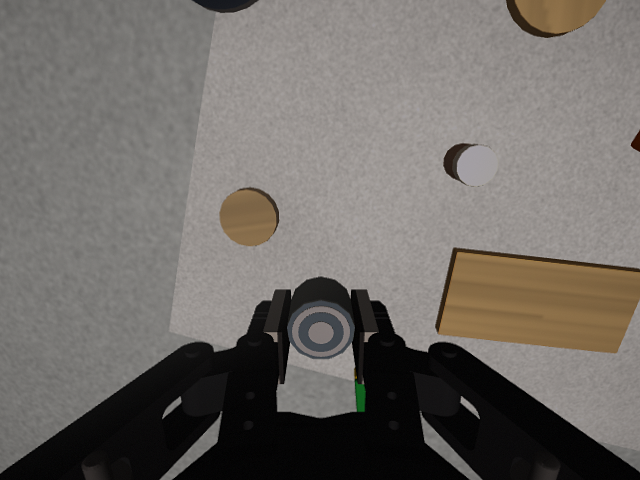

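```bash
cat >> h.py <<'E'
def go(x,y,z=None,yaw=None):
    """dp (cm) and world rotvec to reach target with tool straight down; yaw = heading of tool x (deg), jaw mod 180"""
    st=robot.read_state();p=st['position'];R=Ro.from_rotvec(st['ee_rot']).as_matrix()
    cur=np.degrees(np.arctan2(R[1,0],R[0,0]))
    if yaw is None: yaw=cur
    yaw=cur+(yaw-cur+90)%180-90
    c,s=np.cos(np.radians(yaw)),np.sin(np.radians(yaw))
    D=np.array([[c,s,0],[s,-c,0],[0,0,-1]])
    rv=Ro.from_matrix(D@R.T).as_rotvec()
    tilt=np.degrees(np.arccos(-R[2,2]))
    d=np.array([x,y,p[2] if z is None else z])-p
    print('t%.2f pos'%st['time'],p.round(4),'yaw %.1f->%.1f tilt %.2f'%(cur,yaw,tilt),'| dp cm',(d*100).round(2),'rot',rv.round(4),'| F',st['contact_force'].round(1),'w %.1f'%(st['grip_width']*85),'j6 %.2f'%st['joints'][5])
E
python3 -c "
from h import *
go(.4232,.2875,.06)"
```

```text
t4.68 pos [0.4494 0.2177 0.1643] yaw 23.4->23.4 tilt 3.76 | dp cm [ -2.62   6.98 -10.43] rot [-0.0597 -0.0274  0.    ] | F [ 0.5  0.6 -0.8] w 26.6 j6 3.14
```

Joint 6 hit its limit and tilted the tool. I'll turn the yaw to about 55° and level the tool while moving over the stand.

```bash
python3 -m creep '[{"gripper":1,"dp":[-0.4,1.4,0],"rot":[-0.06,-0.027,0]},{"gripper":1,"dp":[-0.4,1.4,-1],"rot":[0,0,0.11]},{"gripper":1,"dp":[-0.5,1.4,-2],"rot":[0,0,0.11]},{"gripper":1,"dp":[-0.5,1.4,-2],"rot":[0,0,0.11]},{"gripper":1,"dp":[-0.4,1.4,-2],"rot":[0,0,0.11]},{"gripper":1,"dp":[-0.4,0,-2],"rot":[0,0,0.11]},{"gripper":1,"dp":[0,0,-1],"rot":[0,0,0]},{"gripper":1,"dp":[0,0,0],"rot":[0,0,0]},{"gripper":1,"dp":[0,0,0],"rot":[0,0,0]}]'
python3 -c "
from h import *
go(.4232,.2875,.03)"
```

```text
time: 5.43
position: [0.4314, 0.2714, 0.0645]
ee_rot: [-2.758, -1.474, 0.013]
contact_force: [-0.3, -1.0, 0.2]
grip_width: 0.315
t5.43 pos [0.4314 0.2714 0.0645] yaw 56.2->56.2 tilt 0.94 | dp cm [-0.82  1.61 -3.45] rot [-0.0084 -0.0142  0.    ] | F [-0.3 -1.   0.2] w 26.7 j6 2.71
```

```bash
python3 -m creep '[{"gripper":1,"dp":[-0.42,0.8,-1],"rot":[-0.0084,-0.0142,0]},{"gripper":1,"dp":[-0.4,0.8,-1],"rot":[0,0,0]},{"gripper":1,"dp":[0,0,-1.4],"rot":[0,0,0]},{"gripper":1,"dp":[0,0,0],"rot":[0,0,0]},{"gripper":1,"dp":[0,0,0],"rot":[0,0,0]},{"gripper":1,"dp":[0,0,0],"rot":[0,0,0]}]'
python3 -c "
from h import *
go(.4232,.2875,.018)
im,C,st=grab('wrist','w6.png')"
```

```text
time: 5.93
position: [0.4238, 0.2884, 0.0311]
ee_rot: [-2.768, -1.484, -0.002]
contact_force: [-0.7, -0.8, -0.6]
grip_width: 0.313
t5.93 pos [0.4238 0.2884 0.0311] yaw 56.4->56.4 tilt 0.09 | dp cm [-0.06 -0.09 -1.31] rot [-0.001   0.0012  0.    ] | F [-0.7 -0.8 -0.6] w 26.6 j6 2.75
```

View pics/w6.png

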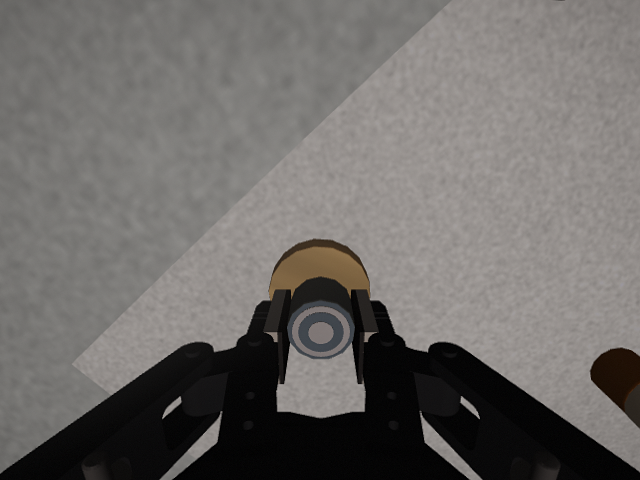

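```bash
python3 -c "
from h import *
C=cam('wrist',robot.read_state())
im=cv2.imread('pics/w6.png')
a=np.linspace(0,2*np.pi,721); 
p=project(C,np.c_[.4232+.026*np.cos(a),.2875+.026*np.sin(a),a*0+.014])
print(p[:,0].min(),p[:,0].max(),p[:,1].min())
hsv=cv2.cvtColor(im,cv2.COLOR_BGR2HSV);m=cv2.inRange(hsv,(10,70,60),(28,200,255))
ys,xs=np.where(m[230:300,250:390]);print(xs.min()+250,xs.max()+250,ys.min()+230)
k=m[230:280,250:390];ys,xs=np.where(k);pts=[]
for x in range(275,365,5):
    y=ys[xs+250==x]
    if len(y): pts.append((x,y.min()+230))
xy=toplane(C,pts,.014)
from scipy.optimize import least_squares
r=least_squares(lambda c:np.hypot(*(xy-c).T)-.026,[.4232,.2875]);print(r.x,r.fun.round(4))
"
```

```text
267.65016793756496 369.81409997027646 243.77148176629146
269 369 239
[0.42372473 0.28836182] [-0.0015 -0.0017  0.0005 -0.0022  0.0009  0.0009  0.0002  0.0012  0.0015
  0.0004  0.0011  0.0015 -0.0004 -0.0009 -0.0016 -0.0014 -0.0016  0.0003]
```

```bash
python3 -m creep '[{"gripper":1,"dp":[-0.03,-0.03,-0.6],"rot":[0,0,0]},{"gripper":1,"dp":[0,0,-0.5],"rot":[0,0,0]},{"gripper":1,"dp":[0,0,-0.2],"rot":[0,0,0]},{"gripper":1,"dp":[0,0,-0.1],"rot":[0,0,0]},{"gripper":1,"dp":[0,0,0],"rot":[0,0,0]},{"gripper":1,"dp":[0,0,0],"rot":[0,0,0]}]'
python3 -c "
from h import *
go(.4235,.288,.0164)"
```

```text
time: 6.48
position: [0.4227, 0.2877, 0.0165]
ee_rot: [-2.768, -1.486, -0.0]
contact_force: [-1.7, -1.3, 4.2]
grip_width: 0.314
t6.48 pos [0.4227 0.2877 0.0165] yaw 56.4->56.4 tilt 0.02 | dp cm [ 0.08  0.03 -0.01] rot [-0.0002  0.0002  0.    ] | F [-1.7 -1.3  4.2] w 26.7 j6 2.75
```

Light contact at 4.2 N and the expected height. Releasing and lifting.

```bash
python3 -m creep '[{"gripper":0.6,"dp":[0,0,0],"rot":[0,0,0]},{"gripper":0.4,"dp":[0,0,0],"rot":[0,0,0]},{"gripper":0.3,"dp":[0,0,0],"rot":[0,0,0]},{"gripper":0.3,"dp":[0,0,0],"rot":[0,0,0]},{"gripper":0.3,"dp":[0,0,1],"rot":[0,0,0]},{"gripper":0.3,"dp":[0,0,3],"rot":[0,0,0]},{"gripper":0.3,"dp":[0,0,3.5],"rot":[0,0,0]},{"gripper":0.3,"dp":[0,0,3.5],"rot":[0,0,0]},{"gripper":0.3,"dp":[0,0,3.5],"rot":[0,0,0]},{"gripper":0.3,"dp":[0,0,0],"rot":[0,0,0]},{"gripper":0.3,"dp":[0,0,0],"rot":[0,0,0]},{"gripper":0.3,"dp":[0,0,0],"rot":[0,0,0]}]'
python3 -c "
from h import *
im,C,st=grab('wrist','w7.png'); go(.43,-.26,.16)"
```

```text
time: 7.48
position: [0.4229, 0.2879, 0.1616]
ee_rot: [-2.768, -1.486, -0.002]
contact_force: [0.8, -0.2, -0.7]
grip_width: 0.699
t7.53 pos [0.4223 0.2875 0.1606] yaw 56.5->56.5 tilt 0.03 | dp cm [  0.77 -54.75  -0.06] rot [ 0.0002 -0.0005  0.    ] | F [-0.5 -0.4 -0.2] w 59.5 j6 2.75
```

View pics/w7.png

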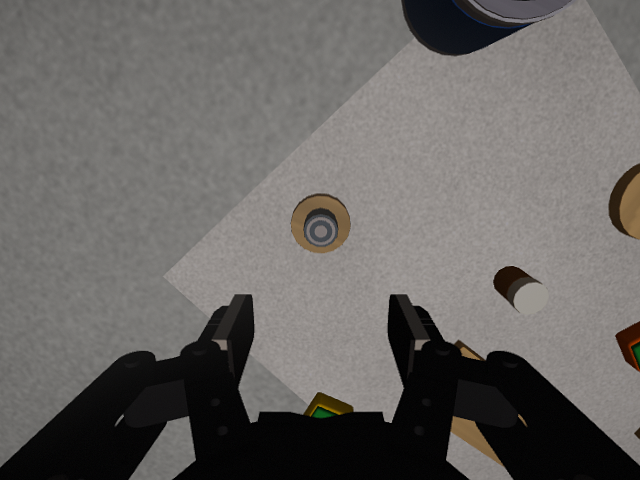

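```bash
cat >> h.py <<'E'
def wood(im,C,z=.014,box=None):
    hsv=cv2.cvtColor(im,cv2.COLOR_BGR2HSV);m=cv2.inRange(hsv,(10,70,75),(28,200,255));m=cv2.morphologyEx(m,cv2.MORPH_OPEN,np.ones((3,3)))
    for k in cv2.findContours(m,0,1)[0]:
        if cv2.contourArea(k)>500:
            c,s,a=rect(toplane(C,k[:,0],z)); print('wood px',k[:,0].mean(0).round(),c.round(4),np.round(s,1),round(a,1))
E
python3 -c "
from h import *
im=cv2.imread('pics/w7.png');st=robot.read_state();C=cam('wrist',st)
print(st['position']);wood(im,C);print('disc',toplane(C,[[321,230.5]],.038))
cv2.imwrite('pics/w7z.png',cv2.resize(im[180:265,275:365],None,fx=6,fy=6))"
```

```text
[0.42231268 0.28751593 0.16063741]
wood px [475. 438.] [ 0.4345 -0.0124] [25.6 92.4] 17.8
wood px [320. 224.] [0.4221 0.2865] [49.9 50.1] 56.5
wood px [632. 207.] [0.6562 0.149 ] [60.5 18.3] 72.1
disc [[0.42371813 0.28755716]]
```

View pics/w7z.png

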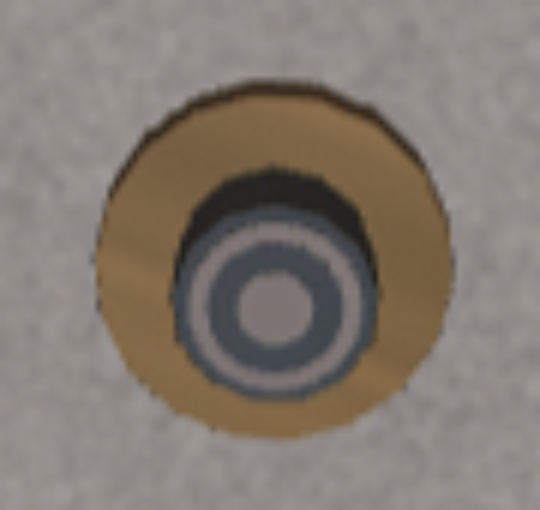

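The small rosette sits flat, about 1.5 mm from the stand centre at most. Next is the big rosette.

```bash
python3 -m creep '[{"gripper":0.1,"dp":[0,-2,0],"rot":[0,0,0]},{"gripper":0.1,"dp":[0,-4,0],"rot":[0,0,0]},{"gripper":0.1,"dp":[0,-4,0],"rot":[0,0,0]},{"gripper":0.1,"dp":[0,-4,0],"rot":[0,0,0]},{"gripper":0.1,"dp":[0,-4,0],"rot":[0,0,0]},{"gripper":0.1,"dp":[0,-4,0],"rot":[0,0,0]},{"gripper":0.1,"dp":[0,-4,0],"rot":[0,0,0]},{"gripper":0.1,"dp":[0,-4,0],"rot":[0,0,0]},{"gripper":0.1,"dp":[0,-4,0],"rot":[0,0,0]},{"gripper":0.1,"dp":[0.2,-4,0],"rot":[0,0,0]},{"gripper":0.1,"dp":[0.2,-4,0],"rot":[0,0,0]},{"gripper":0.1,"dp":[0.2,-4,0],"rot":[0,0,0]},{"gripper":0.1,"dp":[0.2,-4,0],"rot":[0,0,0]},{"gripper":0.1,"dp":[0,-3,0],"rot":[0,0,0]},{"gripper":0.1,"dp":[0,-1.7,0],"rot":[0,0,0]},{"gripper":0.1,"dp":[0,0,0],"rot":[0,0,0]},{"gripper":0.1,"dp":[0,0,0],"rot":[0,0,0]},{"gripper":0.1,"dp":[0,0,0],"rot":[0,0,0]}]'
python3 -c "
from h import *
im,C,st=grab('wrist','w8.png'); go(.43,-.26,.16)
cv2.imwrite('pics/w8z.png',cv2.resize(im[90:350,180:460],None,fx=2.3,fy=2.3,interpolation=cv2.INTER_CUBIC))"
```

```text
time: 9.03
position: [0.43, -0.2579, 0.1601]
ee_rot: [-2.765, -1.485, 0.0]
contact_force: [-0.2, 0.1, -0.6]
grip_width: 0.898
t9.08 pos [ 0.4303 -0.2576  0.1605] yaw 56.5->56.5 tilt 0.13 | dp cm [-0.03 -0.24 -0.05] rot [-0.0021 -0.001  -0.    ] | F [-0.2  0.4 -0.7] w 76.1 j6 1.61
```

View pics/w8z.png

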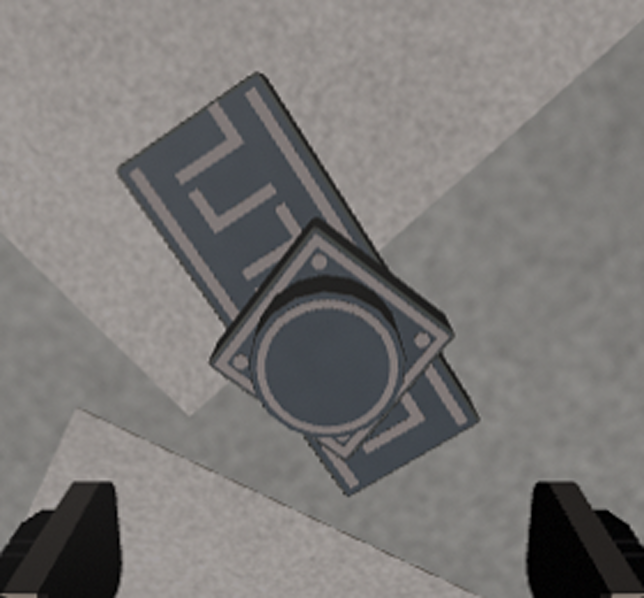

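```bash
python3 -c "
from h import *
C=cam('wrist',robot.read_state());f=lambda p,z:toplane(C,z2p(p,[180,90],2.3),z).round(4)
print(f([[327,369]],.072),f([[256,369],[398,369],[327,301],[327,437]],.072))
b=f([[316,236],[213,362],[343,459],[452,335]],.048);print(b,rect(b),b[[1,3]].mean(0))
s=f([[258,76],[118,172],[348,494],[479,418]],.024);print(s,rect(s))"
```

```text
[[ 0.4297 -0.2618]] [[ 0.4115 -0.2498]
 [ 0.4479 -0.2738]
 [ 0.4415 -0.2438]
 [ 0.4172 -0.2807]]
[[ 0.4471 -0.2291]
 [ 0.3944 -0.2455]
 [ 0.4114 -0.2999]
 [ 0.4665 -0.2818]] (array([ 0.43005731, -0.26377893]), (57.99673843383789, 56.9883918762207), 18.185028076171875) [ 0.43045 -0.26365]
[[ 0.4582 -0.1771]
 [ 0.4    -0.1763]
 [ 0.3989 -0.3235]
 [ 0.4576 -0.324 ]] (array([ 0.42880008, -0.25015001]), (147.2654266357422, 58.70210647583008), 89.57184600830078)
```

```bash
python3 -m creep '[{"gripper":0.15,"dp":[-0.06,-0.42,-2],"rot":[-0.002,-0.001,0]},{"gripper":0.15,"dp":[0,0,-3],"rot":[0,0,0]},{"gripper":0.15,"dp":[0,0,-3],"rot":[0,0,0]},{"gripper":0.15,"dp":[0,0,-1.5],"rot":[0,0,0]},{"gripper":0.15,"dp":[0,0,-1],"rot":[0,0,0]},{"gripper":0.15,"dp":[0,0,0],"rot":[0,0,0]},{"gripper":0.15,"dp":[0,0,0],"rot":[0,0,0]},{"gripper":0.15,"dp":[0,0,0],"rot":[0,0,0]}]'
python3 -c "
from h import *
go(.4297,-.2618,.0505)"
```

```text
time: 9.75
position: [0.4314, -0.2634, 0.0575]
ee_rot: [2.764, 1.485, 0.003]
contact_force: [0.0, -1.2, -0.3]
grip_width: 0.853
t9.75 pos [ 0.4314 -0.2634  0.0575] yaw 56.5->56.5 tilt 0.23 | dp cm [-0.17  0.16 -0.7 ] rot [ 0.0023  0.0032 -0.    ] | F [ 0.  -1.2 -0.3] w 72.5 j6 1.61
```

```bash
python3 -m creep '[{"gripper":0.15,"dp":[-0.15,0.16,-0.6],"rot":[0.002,0.003,0]},{"gripper":0.15,"dp":[0,0,0],"rot":[0,0,0]},{"gripper":0.15,"dp":[0,0,0],"rot":[0,0,0]},{"gripper":1,"dp":[0,0,0],"rot":[0,0,0]},{"gripper":1,"dp":[0,0,0],"rot":[0,0,0]},{"gripper":1,"dp":[0,0,0],"rot":[0,0,0]},{"gripper":1,"dp":[0,0,0],"rot":[0,0,0]},{"gripper":1,"dp":[0,0,0],"rot":[0,0,0]}]' 35
python3 -c "
from h import *
go(.4297,-.2618,.0505)
im,C,st=grab('wrist','w9.png')"
```

```text
time: 10.42
position: [0.4292, -0.2619, 0.0508]
ee_rot: [-2.768, -1.486, 0.001]
contact_force: [-1.5, 0.7, 5.3]
grip_width: 0.549
t10.42 pos [ 0.4292 -0.2619  0.0508] yaw 56.4->56.4 tilt 0.04 | dp cm [ 0.05  0.01 -0.03] rot [-0.0002 -0.0007  0.    ] | F [-1.5  0.7  5.3] w 46.6 j6 1.61
```

View pics/w9.png

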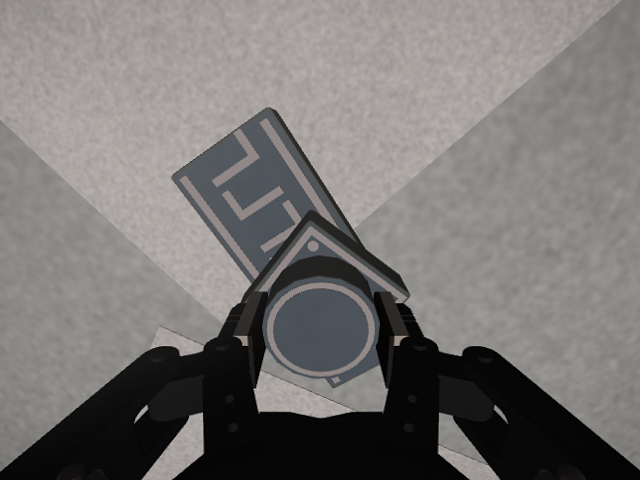

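```bash
python3 -m creep '[{"gripper":1,"dp":[0,0,1],"rot":[0,0,0]},{"gripper":1,"dp":[0,0,3],"rot":[0,0,0]},{"gripper":1,"dp":[0,0,3],"rot":[0,0,0]},{"gripper":1,"dp":[0,0,3],"rot":[0,0,0]},{"gripper":1,"dp":[1,1.7,0],"rot":[0,0,0]},{"gripper":1,"dp":[2,3.4,0],"rot":[0,0,0]},{"gripper":1,"dp":[2,3.4,0],"rot":[0,0,0]},{"gripper":1,"dp":[2,3.4,0],"rot":[0,0,0]},{"gripper":1,"dp":[2,3.4,0],"rot":[0,0,0]},{"gripper":1,"dp":[2,3.4,0],"rot":[0,0,0]},{"gripper":1,"dp":[2,3.4,0],"rot":[0,0,0]},{"gripper":1,"dp":[2,3.4,0],"rot":[0,0,0]},{"gripper":1,"dp":[2,3.4,0],"rot":[0,0,0]},{"gripper":1,"dp":[2,3.4,0],"rot":[0,0,0]},{"gripper":1,"dp":[2,3.4,0],"rot":[0,0,0]},{"gripper":1,"dp":[2,2.5,0],"rot":[0,0,0]},{"gripper":1,"dp":[2,2,0],"rot":[0,0,0]},{"gripper":1,"dp":[0,0,0],"rot":[0,0,0]},{"gripper":1,"dp":[0,0,0],"rot":[0,0,0]},{"gripper":1,"dp":[0,0,0],"rot":[0,0,0]}]'
python3 -c "
from h import *
im,C,st=grab('wrist','w10.png'); go(.68,.142,.08); wood(im,C)
st9=dict(position=np.array([.4292,-.2619,.0508]),ee_rot=np.array([-2.768,-1.486,.001]))
print('in grip',toplane(cam('wrist',st9),[[320,328]],.072))"
```

```text
time: 12.13
position: [0.6782, 0.14, 0.1501]
ee_rot: [-2.767, -1.485, 0.004]
contact_force: [-0.3, -1.0, -0.1]
grip_width: 0.542
t12.18 pos [0.678  0.1395 0.1503] yaw 56.4->56.4 tilt 0.14 | dp cm [ 0.2   0.25 -7.03] rot [-0.0001 -0.0025  0.    ] | F [-0.3 -0.8 -0.2] w 46.7 j6 2.36
wood px [456. 447.] [ 0.6627 -0.1437] [35.5 87. ] 3.3
wood px [191. 437.] [0.4428 0.0223] [64.1 35.8] 22.0
wood px [323. 220.] [0.6837 0.1429] [66.5 70.8] 56.5
wood px [457. 124.] [0.8115 0.1482] [18.7 97.9] 11.3
in grip [[ 0.43062713 -0.26073272]]
```

View pics/w10.png

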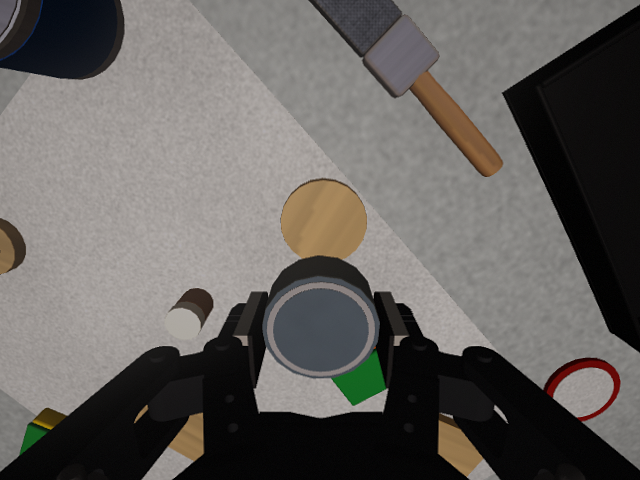

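```bash
python3 -c "
from h import *
from scipy.optimize import least_squares
im=cv2.imread('pics/w10.png');C=cam('wrist',robot.read_state())
hsv=cv2.cvtColor(im,cv2.COLOR_BGR2HSV);m=cv2.inRange(hsv,(10,70,75),(28,200,255));m[:170]=0;m[260:]=0;m[:,:270]=0;m[:,380:]=0
k=max(cv2.findContours(m,0,1)[0],key=cv2.contourArea)[:,0]; k=k[k[:,1]<245]
xy=toplane(C,k,.014)
r=least_squares(lambda c:np.hypot(*(xy-c[:2]).T)-c[2],[.68,.142,.036],loss='soft_l1',f_scale=.001);print(r.x,abs(r.fun).max())"
```

```text
[0.68245444 0.14097946 0.0354012 ] 0.001248147809243344
```

```bash
python3 -m creep '[{"gripper":1,"dp":[0.3,0.15,-2],"rot":[0,-0.0025,0]},{"gripper":1,"dp":[0,0,-3],"rot":[0,0,0]},{"gripper":1,"dp":[0,0,-3],"rot":[0,0,0]},{"gripper":1,"dp":[0,0,-2],"rot":[0,0,0]},{"gripper":1,"dp":[0,0,-1.2],"rot":[0,0,0]},{"gripper":1,"dp":[0,0,0],"rot":[0,0,0]},{"gripper":1,"dp":[0,0,0],"rot":[0,0,0]},{"gripper":1,"dp":[0,0,0],"rot":[0,0,0]}]'
python3 -c "
from h import *
im,C,st=grab('wrist','w11.png'); go(.681,.141,.0168)
from scipy.optimize import least_squares
hsv=cv2.cvtColor(im,cv2.COLOR_BGR2HSV);m=cv2.inRange(hsv,(10,70,75),(28,200,255));m[:170]=0;m[290:]=0;m[:,:230]=0;m[:,410:]=0
k=max(cv2.findContours(m,0,1)[0],key=cv2.contourArea)[:,0]; xs,i=np.unique(k[:,0],return_index=True)
k=np.array([(x,k[k[:,0]==x,1].min()) for x in xs]); k=k[k[:,1]<280]
xy=toplane(C,k,.014)
r=least_squares(lambda c:np.hypot(*(xy-c[:2]).T)-.036,[.68,.142],loss='soft_l1',f_scale=.001);print(r.x,abs(r.fun).max(),len(k))"
```

```text
time: 12.85
position: [0.6831, 0.1417, 0.0403]
ee_rot: [2.768, 1.485, 0.006]
contact_force: [-0.2, 0.3, 0.2]
grip_width: 0.548
t12.90 pos [0.6834 0.1419 0.0406] yaw 56.4->56.4 tilt 0.26 | dp cm [-0.24 -0.09 -2.38] rot [-0.0013  0.0044  0.    ] | F [-0.7 -0.3  0.2] w 46.7 j6 2.36
[0.68202873 0.14070998] 0.0007441565824698806 134
```

View pics/w11.png

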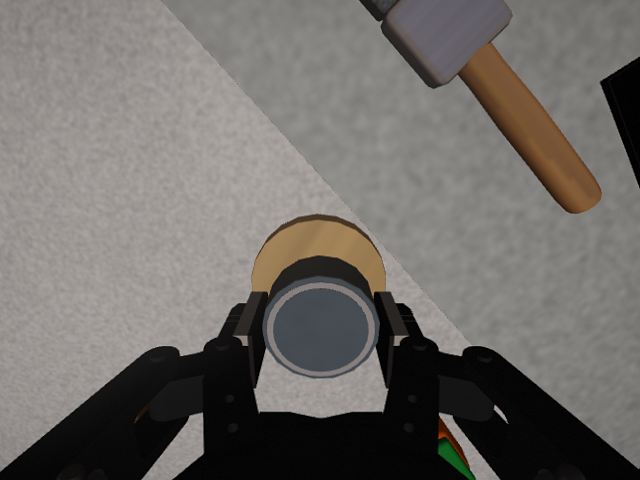

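```bash
python3 -m creep '[{"gripper":1,"dp":[-0.2,-0.1,-0.8],"rot":[-0.001,0.004,0]},{"gripper":1,"dp":[0,0,-0.7],"rot":[0,0,0]},{"gripper":1,"dp":[0,0,-0.4],"rot":[0,0,0]},{"gripper":1,"dp":[0,0,-0.2],"rot":[0,0,0]},{"gripper":1,"dp":[0,0,0],"rot":[0,0,0]},{"gripper":1,"dp":[0,0,0],"rot":[0,0,0]},{"gripper":1,"dp":[0,0,0],"rot":[0,0,0]}]'
python3 -c "
from h import *
go(.681,.1405,.0168)"
```

```text
time: 13.48
position: [0.6798, 0.1409, 0.0171]
ee_rot: [-2.767, -1.485, 0.005]
contact_force: [0.2, -0.3, -0.3]
grip_width: 0.545
t13.48 pos [0.6798 0.1409 0.0171] yaw 56.5->56.5 tilt 0.18 | dp cm [ 0.12 -0.04 -0.03] rot [ 0.0004 -0.003   0.    ] | F [ 0.2 -0.3 -0.3] w 46.3 j6 2.36
```

```bash
python3 -m creep '[{"gripper":1,"dp":[0.12,-0.03,0],"rot":[0,-0.003,0]},{"gripper":1,"dp":[0,0,-0.06],"rot":[0,0,0]},{"gripper":1,"dp":[0,0,-0.04],"rot":[0,0,0]},{"gripper":1,"dp":[0,0,0],"rot":[0,0,0]},{"gripper":1,"dp":[0,0,0],"rot":[0,0,0]}]'
python3 -c "
from h import *
go(.681,.1405,.0168)"
```

```text
time: 13.9
position: [0.6814, 0.1406, 0.017]
ee_rot: [2.767, 1.485, 0.001]
contact_force: [-0.9, -0.7, 5.4]
grip_width: 0.549
t13.90 pos [0.6814 0.1406 0.017 ] yaw 56.5->56.5 tilt 0.06 | dp cm [-0.04 -0.01 -0.02] rot [0.0003 0.001  0.    ] | F [-0.9 -0.7  5.4] w 46.6 j6 2.36
```

Contact at 5.4 N. Releasing and lifting.

```bash
python3 -m creep '[{"gripper":0.4,"dp":[0,0,0],"rot":[0,0,0]},{"gripper":0.2,"dp":[0,0,0],"rot":[0,0,0]},{"gripper":0.15,"dp":[0,0,0],"rot":[0,0,0]},{"gripper":0.15,"dp":[0,0,0],"rot":[0,0,0]},{"gripper":0.15,"dp":[0,0,1],"rot":[0,0,0]},{"gripper":0.15,"dp":[0,0,3],"rot":[0,0,0]},{"gripper":0.1,"dp":[0,0,3.5],"rot":[0,0,0]},{"gripper":0.1,"dp":[0,0,3.5],"rot":[0,0,0]},{"gripper":0.1,"dp":[0,0,3.5],"rot":[0,0,0]},{"gripper":0.1,"dp":[0,0,0],"rot":[0,0,0]},{"gripper":0.1,"dp":[0,0,0],"rot":[0,0,0]},{"gripper":0.1,"dp":[0,0,0],"rot":[0,0,0]}]'
python3 -c "
from h import *
im,C,st=grab('wrist','w12.png'); go(.43,-.263,.16,108.5);wood(im,C)
cv2.imwrite('pics/w12z.png',cv2.resize(im[160:300,240:400],None,fx=4,fy=4))"
```

```text
time: 14.9
position: [0.6811, 0.1406, 0.1618]
ee_rot: [2.767, 1.486, 0.001]
contact_force: [-0.2, -0.5, 0.1]
grip_width: 0.898
t14.95 pos [0.6804 0.1404 0.1606] yaw 56.5->108.5 tilt 0.08 | dp cm [-25.04 -40.34  -0.06] rot [ 1.200e-03 -8.000e-04  9.084e-01] | F [ 0.   0.2 -1. ] w 76.4 j6 2.36
wood px [  9. 249.] [0.4319 0.2757] [49.3 20.9] 40.3
wood px [320. 220.] [0.6823 0.1414] [70.3 70.8] 56.4
wood px [448. 127.] [0.8116 0.1482] [18.1 97.9] 11.3
```

View pics/w12z.png

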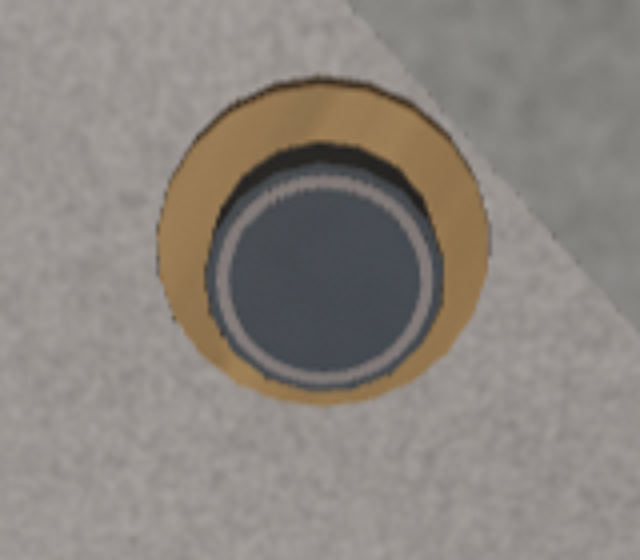

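```bash
python3 -c "
from h import *
C=cam('wrist',robot.read_state())
print(toplane(C,[[321.1,228.75]],.038),toplane(C,[[240+323.5/4,160+242/4]],.014))"
```

```text
[[0.68257563 0.14158459]] [[0.68271582 0.1420879 ]]
```

The big rosette is within 1 mm of its stand centre. Moving on to the block.

```bash
python3 -m creep '[{"gripper":0.05,"dp":[-1,-1.7,0],"rot":[0,0,-0.05]},{"gripper":0.05,"dp":[-2,-3.2,0],"rot":[0,0,-0.055]},{"gripper":0.05,"dp":[-2,-3.2,0],"rot":[0,0,-0.055]},{"gripper":0.05,"dp":[-2,-3.2,0],"rot":[0,0,-0.055]},{"gripper":0.05,"dp":[-2,-3.2,0],"rot":[0,0,-0.055]},{"gripper":0.05,"dp":[-2,-3.2,0],"rot":[0,0,-0.055]},{"gripper":0.05,"dp":[-2,-3.2,0],"rot":[0,0,-0.055]},{"gripper":0.05,"dp":[-2,-3.2,0],"rot":[0,0,-0.055]},{"gripper":0.05,"dp":[-2,-3.2,0],"rot":[0,0,-0.055]},{"gripper":0.05,"dp":[-2,-3.2,0],"rot":[0,0,-0.055]},{"gripper":0.05,"dp":[-2,-3.2,0],"rot":[0,0,-0.055]},{"gripper":0.05,"dp":[-2,-3.2,0],"rot":[0,0,-0.055]},{"gripper":0.05,"dp":[-2,-3.2,0],"rot":[0,0,-0.055]},{"gripper":0.05,"dp":[0,-0.3,0],"rot":[0,0,0]},{"gripper":0.05,"dp":[0,0,0],"rot":[0,0,0]},{"gripper":0.05,"dp":[0,0,0],"rot":[0,0,0]},{"gripper":0.05,"dp":[0,0,0],"rot":[0,0,0]}]'
python3 -c "
from h import *
im,C,st=grab('wrist','w13.png'); go(.43,-.2637,.12,18.4)
cv2.imwrite('pics/w13z.png',cv2.resize(im[120:320,200:460],None,fx=3,fy=3,interpolation=cv2.INTER_CUBIC))"
```

```text
time: 16.37
position: [0.4311, -0.2623, 0.1606]
ee_rot: [-3.111, -0.433, 0.002]
contact_force: [0.2, -0.0, -0.3]
grip_width: 0.948
t16.42 pos [ 0.4314 -0.2622  0.1608] yaw 15.9->18.4 tilt 0.06 | dp cm [-0.14 -0.15 -4.08] rot [-0.0005 -0.001   0.0438] | F [-0.5  0.5  0.7] w 80.7 j6 2.32
```

View pics/w13z.png

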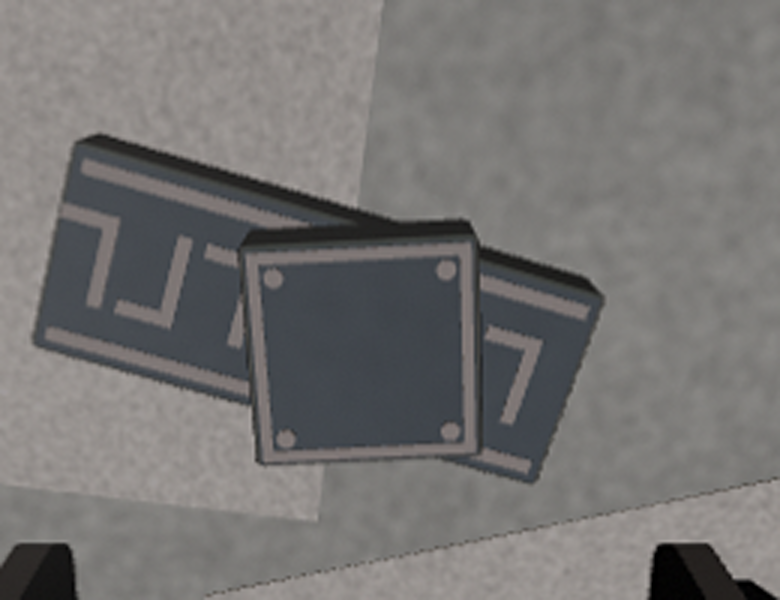

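```bash
python3 -c "
from h import *
C=cam('wrist',robot.read_state());f=lambda p,z:toplane(C,z2p(p,[200,120],3),z).round(4)
b=f([[243,248],[477,236],[480,452],[260,464]],.048);print(b,rect(b),b.mean(0))
d=f([[273,278],[446,270],[450,432],[286,439]],.048);print('dots',d,rect(d),d.mean(0))
s=f([[75,147],[35,343],[535,482],[603,297]],.024);print(s,rect(s),s.mean(0))"
```

```text
[[ 0.4481 -0.2271]
 [ 0.4669 -0.2821]
 [ 0.4121 -0.3006]
 [ 0.3928 -0.2454]] (array([ 0.42984998, -0.26375   ]), (58.24651336669922, 58.69451141357422), 18.871349334716797) [ 0.429975 -0.2638  ]
dots [[ 0.4427 -0.2361]
 [ 0.4566 -0.2773]
 [ 0.4153 -0.2912]
 [ 0.4016 -0.2503]] (array([ 0.42900513, -0.26366516]), (43.57638168334961, 43.48158645629883), 18.64329719543457) [ 0.42905  -0.263725]
[[ 0.4569 -0.1762]
 [ 0.4004 -0.176 ]
 [ 0.3985 -0.3246]
 [ 0.4565 -0.3247]] (array([ 0.4277001 , -0.25037607]), (148.60458374023438, 58.000057220458984), 89.84566497802734) [ 0.428075 -0.250375]
```

```bash
python3 -m creep '[{"gripper":0.05,"dp":[-0.19,-0.15,-2],"rot":[0,0,0.049]},{"gripper":0.05,"dp":[0,0,-3],"rot":[0,0,0]},{"gripper":0.05,"dp":[0,0,-3],"rot":[0,0,0]},{"gripper":0.05,"dp":[0,0,-2.5],"rot":[0,0,0]},{"gripper":0.05,"dp":[0,0,-1.7],"rot":[0,0,0]},{"gripper":0.05,"dp":[0,0,0],"rot":[0,0,0]},{"gripper":0.05,"dp":[0,0,0],"rot":[0,0,0]},{"gripper":0.05,"dp":[0,0,0],"rot":[0,0,0]}]'
python3 -c "
from h import *
go(.4295,-.2637,.0265,18.7)"
```

```text
time: 17.08
position: [0.4303, -0.2647, 0.0403]
ee_rot: [3.099, 0.509, 0.001]
contact_force: [0.1, -0.7, 0.8]
grip_width: 0.953
t17.08 pos [ 0.4303 -0.2647  0.0403] yaw 18.7->18.7 tilt 0.07 | dp cm [-0.08  0.1  -1.38] rot [0.0009 0.0008 0.0006] | F [ 0.1 -0.7  0.8] w 81.0 j6 2.26
```

```bash
python3 -m creep '[{"gripper":0.05,"dp":[-0.08,0.1,-0.8],"rot":[0,0,0]},{"gripper":0.05,"dp":[0,0,-0.55],"rot":[0,0,0]},{"gripper":0.05,"dp":[0,0,0],"rot":[0,0,0]},{"gripper":0.2,"dp":[0,0,0],"rot":[0,0,0]},{"gripper":1,"dp":[0,0,0],"rot":[0,0,0]},{"gripper":1,"dp":[0,0,0],"rot":[0,0,0]},{"gripper":1,"dp":[0,0,0],"rot":[0,0,0]},{"gripper":1,"dp":[0,0,0],"rot":[0,0,0]},{"gripper":1,"dp":[0,0,0],"rot":[0,0,0]}]' 45
python3 -c "
from h import *
go(.4295,-.2637,.0265,18.7)
im,C,st=grab('wrist','w14.png')"
```

```text
time: 17.83
position: [0.4287, -0.2642, 0.0263]
ee_rot: [3.099, 0.507, 0.001]
contact_force: [-1.3, 0.0, 5.0]
grip_width: 0.692
t17.83 pos [ 0.4287 -0.2642  0.0263] yaw 18.6->18.7 tilt 0.06 | dp cm [0.08 0.05 0.02] rot [0.0009 0.0006 0.0022] | F [-1.3  0.   5. ] w 58.8 j6 2.27
```

View pics/w14.png

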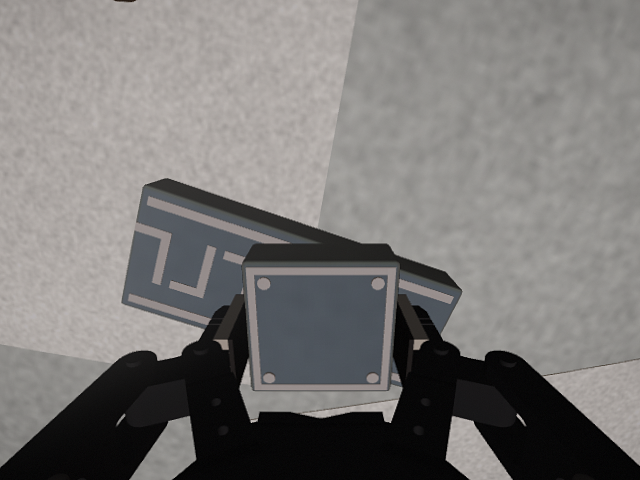

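```bash
python3 -c "
from h import *
C=cam('wrist',robot.read_state());d=toplane(C,[[263.5,284],[378,284],[373,378],[269,378]],.048);print(d.mean(0),rect(d))"
python3 -m creep '[{"gripper":1,"dp":[0,0,1],"rot":[0,0,0]},{"gripper":1,"dp":[0,0,3],"rot":[0,0,0]},{"gripper":1,"dp":[0,0,3.5],"rot":[0,0,0]},{"gripper":1,"dp":[0,0,3.5],"rot":[0,0,0]},{"gripper":1,"dp":[1.5,0.8,0],"rot":[0,0,0.02]},{"gripper":1,"dp":[3,1.7,0],"rot":[0,0,0.03]},{"gripper":1,"dp":[3,1.7,0],"rot":[0,0,0.03]},{"gripper":1,"dp":[3,1.7,0],"rot":[0,0,0.03]},{"gripper":1,"dp":[3,1.7,0],"rot":[0,0,0.03]},{"gripper":1,"dp":[3,1.7,0],"rot":[0,0,0.02]},{"gripper":1,"dp":[3,1.7,0],"rot":[0,0,0.02]},{"gripper":1,"dp":[2,1,0],"rot":[0,0,0]},{"gripper":1,"dp":[0,0,0],"rot":[0,0,0]},{"gripper":1,"dp":[0,0,0],"rot":[0,0,0]},{"gripper":1,"dp":[0,0,0],"rot":[0,0,0]}]'
python3 -c "
from h import *
im,C,st=grab('wrist','w15.png'); go(.644,-.144,.05,29);wood(im,C)"
```

```text
[ 0.42873063 -0.26471561] (array([ 0.428737 , -0.2647572]), (43.67817687988281, 44.13248062133789), 18.520341873168945)
time: 19.13
position: [0.6423, -0.144, 0.1355]
ee_rot: [-3.042, -0.784, 0.003]
contact_force: [-0.7, -0.3, -1.6]
grip_width: 0.687
t19.18 pos [ 0.6421 -0.1443  0.1357] yaw 28.9->29.0 tilt 0.09 | dp cm [ 0.19  0.03 -8.57] rot [ 0.0004 -0.0015  0.0025] | F [-0.7 -0.7 -1.1] w 58.7 j6 2.42
wood px [ 78. 321.] [0.4615 0.0016] [ 85.1 152.2] 18.1
wood px [323. 210.] [ 0.6585 -0.138 ] [52.5 84. ] 28.9
wood px [15. 21.] [0.6734 0.115 ] [15.2 40.2] 75.4
```

View pics/w15.png

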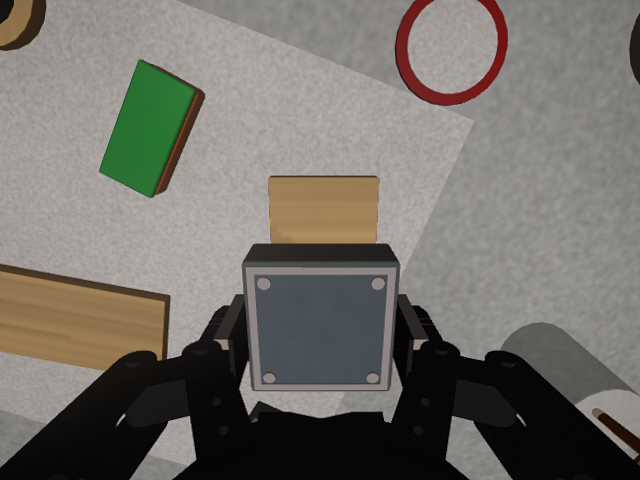

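```bash
python3 -m creep '[{"gripper":1,"dp":[0.22,-0.05,-2],"rot":[0,-0.0015,0.002]},{"gripper":1,"dp":[0,0,-3],"rot":[0,0,0]},{"gripper":1,"dp":[0,0,-3],"rot":[0,0,0]},{"gripper":1,"dp":[0,0,-1.5],"rot":[0,0,0]},{"gripper":1,"dp":[0,0,-1],"rot":[0,0,0]},{"gripper":1,"dp":[0,0,0],"rot":[0,0,0]},{"gripper":1,"dp":[0,0,0],"rot":[0,0,0]},{"gripper":1,"dp":[0,0,0],"rot":[0,0,0]}]'
python3 -c "
from h import *
im,C,st=grab('wrist','w16.png'); go(.6445,-.145,.0165,29);wood(im,C)"
```

```text
time: 19.85
position: [0.6465, -0.145, 0.0326]
ee_rot: [3.04, 0.785, 0.005]
contact_force: [-0.3, -0.1, -1.2]
grip_width: 0.69
t19.90 pos [ 0.6468 -0.145   0.0328] yaw 29.0->29.0 tilt 0.25 | dp cm [-0.23 -0.   -1.63] rot [0.0011 0.0043 0.0002] | F [ 0.6 -1.2 -1.1] w 58.6 j6 2.42
wood px [ 27. 410.] [ 0.4844 -0.0215] [40.2 96.3] 70.6
wood px [319. 242.] [ 0.6629 -0.1354] [42.2 84.1] 28.9
```

View pics/w16.png

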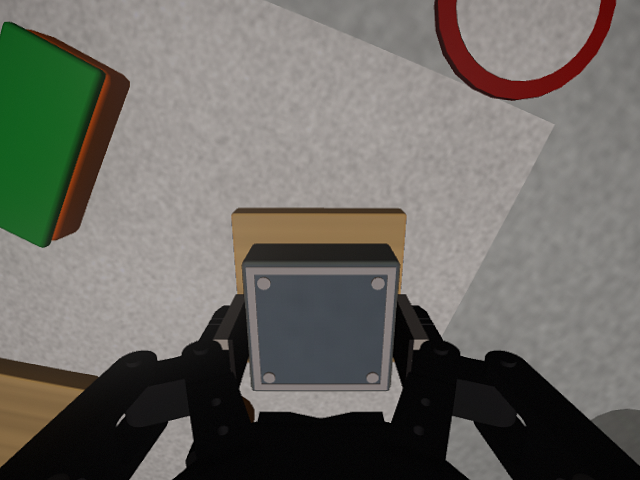

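```bash
python3 -m creep '[{"gripper":1,"dp":[-0.24,0,-0.6],"rot":[0.001,0.004,0]},{"gripper":1,"dp":[0,0,-0.5],"rot":[0,0,0]},{"gripper":1,"dp":[0,0,-0.3],"rot":[0,0,0]},{"gripper":1,"dp":[0,0,0],"rot":[0,0,0]},{"gripper":1,"dp":[0,0,0],"rot":[0,0,0]},{"gripper":1,"dp":[0,0,0],"rot":[0,0,0]}]'
python3 -c "
from h import *
go(.6443,-.145,.0163,29)"
```

```text
time: 20.4
position: [0.6431, -0.1443, 0.0166]
ee_rot: [-3.04, -0.787, 0.004]
contact_force: [0.8, -0.5, -1.1]
grip_width: 0.688
t20.40 pos [ 0.6431 -0.1443  0.0166] yaw 29.0->29.0 tilt 0.17 | dp cm [ 0.12 -0.07 -0.03] rot [-0.0007 -0.0029 -0.0002] | F [ 0.8 -0.5 -1.1] w 58.5 j6 2.41
```

```bash
python3 -m creep '[{"gripper":1,"dp":[0.12,-0.07,0],"rot":[-0.0007,-0.0029,0]},{"gripper":1,"dp":[0,0,-0.05],"rot":[0,0,0]},{"gripper":1,"dp":[0,0,-0.05],"rot":[0,0,0]},{"gripper":1,"dp":[0,0,0],"rot":[0,0,0]},{"gripper":1,"dp":[0,0,0],"rot":[0,0,0]}]'
python3 -c "
from h import *
go(.6443,-.145,.0163,29)"
```

```text
time: 20.82
position: [0.6446, -0.1452, 0.0163]
ee_rot: [3.041, 0.787, 0.001]
contact_force: [-2.0, 0.4, 4.7]
grip_width: 0.69
t20.82 pos [ 0.6446 -0.1452  0.0163] yaw 29.0->29.0 tilt 0.05 | dp cm [-0.03  0.02 -0.  ] rot [ 0.0003  0.0009 -0.0001] | F [-2.   0.4  4.7] w 58.7 j6 2.41
```

```bash
python3 -m creep '[{"gripper":0.25,"dp":[0,0,0],"rot":[0,0,0]},{"gripper":0.1,"dp":[0,0,0],"rot":[0,0,0]},{"gripper":0.05,"dp":[0,0,0],"rot":[0,0,0]},{"gripper":0.05,"dp":[0,0,0],"rot":[0,0,0]},{"gripper":0.05,"dp":[0,0,1],"rot":[0,0,0]},{"gripper":0.05,"dp":[0,0,3],"rot":[0,0,0]},{"gripper":0.05,"dp":[0,0,3.5],"rot":[0,0,0]},{"gripper":0.05,"dp":[0,0,3.5],"rot":[0,0,0]},{"gripper":0.05,"dp":[0,0,3.5],"rot":[0,0,0]},{"gripper":0.05,"dp":[0,0,0],"rot":[0,0,0]},{"gripper":0.05,"dp":[0,0,0],"rot":[0,0,0]},{"gripper":0.05,"dp":[0,0,0],"rot":[0,0,0]}]'
python3 -c "
from h import *
im,C,st=grab('wrist','w17.png'); go(.428,-.2504,.14,89.7);wood(im,C)
cv2.imwrite('pics/w17z.png',cv2.resize(im[160:300,240:400],None,fx=4,fy=4))"
```

```text
time: 21.82
position: [0.6443, -0.1451, 0.1611]
ee_rot: [3.041, 0.787, 0.001]
contact_force: [-0.7, -0.2, -0.4]
grip_width: 0.947
t21.87 pos [ 0.6436 -0.1449  0.1599] yaw 29.0->89.7 tilt 0.07 | dp cm [-21.56 -10.55  -1.99] rot [ 4.0000e-04 -1.3000e-03  1.0593e+00] | F [-0.1  0.8  0.2] w 80.9 j6 2.41
wood px [ 81. 308.] [0.4586 0.0108] [ 85.  171.5] 17.8
wood px [320. 221.] [ 0.6447 -0.1456] [83.9 83.9] 28.8
wood px [32. 30.] [0.6712 0.1213] [25.1 60.4] 60.6
```

View pics/w17z.png

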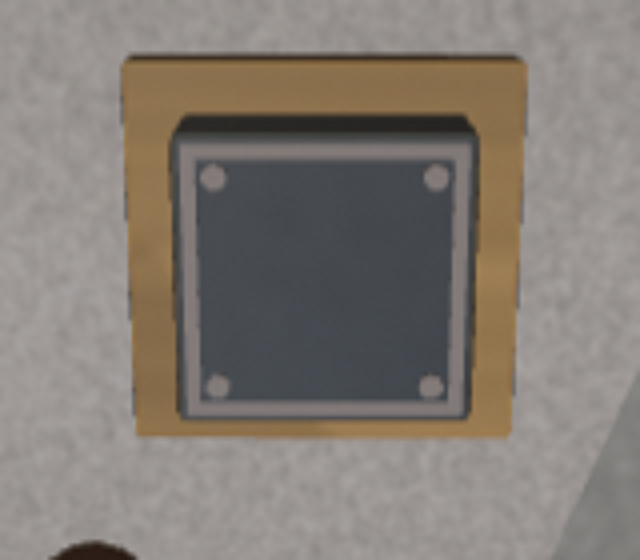

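```bash
python3 -c "
from h import *
C=cam('wrist',robot.read_state());d=toplane(C,z2p([[213,178],[436,178],[431,387],[218,387]],[240,160],4),.038);print(d.mean(0),rect(d))"
python3 -m creep '[{"gripper":0.02,"dp":[-1.5,-0.7,0],"rot":[0,0,0.06]},{"gripper":0.02,"dp":[-2,-1,0],"rot":[0,0,0.1]},{"gripper":0.02,"dp":[-2,-1,0],"rot":[0,0,0.1]},{"gripper":0.02,"dp":[-2,-1,0],"rot":[0,0,0.1]},{"gripper":0.02,"dp":[-2,-1,0],"rot":[0,0,0.1]},{"gripper":0.02,"dp":[-2,-1,0],"rot":[0,0,0.1]},{"gripper":0.02,"dp":[-2,-1,0],"rot":[0,0,0.1]},{"gripper":0.02,"dp":[-2,-1,0],"rot":[0,0,0.1]},{"gripper":0.02,"dp":[-2,-1,0],"rot":[0,0,0.1]},{"gripper":0.02,"dp":[-2,-1,0],"rot":[0,0,0.1]},{"gripper":0.02,"dp":[-2,-0.8,0],"rot":[0,0,0.1]},{"gripper":0.02,"dp":[0,0,0],"rot":[0,0,0]},{"gripper":0.02,"dp":[0,0,0],"rot":[0,0,0]},{"gripper":0.02,"dp":[0,0,0],"rot":[0,0,0]}]'
python3 -c "
from h import *
im,C,st=grab('wrist','w18.png'); go(.428,-.2504,.02,89.7)"
```

```text
[ 0.64460446 -0.14543018] (array([ 0.6446095 , -0.14543872]), (43.12456130981445, 43.204925537109375), 29.009910583496094)
time: 23.03
position: [0.4292, -0.2498, 0.16]
ee_rot: [-2.227, -2.214, -0.001]
contact_force: [-0.8, -0.5, 0.9]
grip_width: 0.977
t23.08 pos [ 0.4296 -0.2497  0.1601] yaw 89.7->89.7 tilt 0.06 | dp cm [ -0.16  -0.07 -14.01] rot [-0.001  -0.0004 -0.0001] | F [ 0.1  0.2 -0.1] w 83.0 j6 1.05
```

View pics/w18.png

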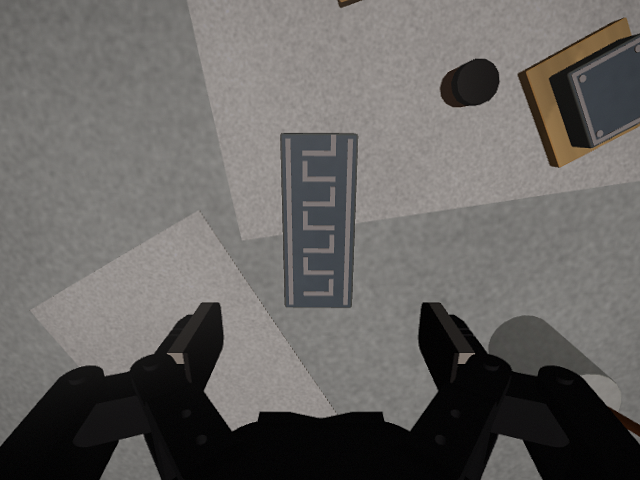

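```bash
python3 -c "
from h import *
im=cv2.imread('pics/w18.png');C=cam('wrist',robot.read_state())
d=toplane(C,[[281,135],[357,134.5],[352,307],[285.5,307]],.024);print(d.round(4),d.mean(0),rect(d))
cv2.imwrite('pics/w18z.png',cv2.resize(im[125:315,270:370],None,fx=3,fy=3))"
```

```text
[[ 0.4003 -0.1763]
 [ 0.4589 -0.1763]
 [ 0.4583 -0.3247]
 [ 0.3986 -0.3244]] [ 0.42904674 -0.25044156] (array([ 0.42876654, -0.25037366]), (148.42393493652344, 59.697532653808594), 89.76300048828125)
```

View pics/w18z.png

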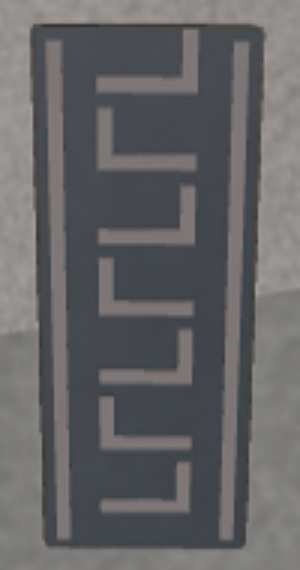

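```bash
python3 -m creep '[{"gripper":0.02,"dp":[-0.08,-0.07,-2],"rot":[0,0,0]},{"gripper":0.02,"dp":[0,0,-3.5],"rot":[0,0,0]},{"gripper":0.02,"dp":[0,0,-3.5],"rot":[0,0,0]},{"gripper":0.02,"dp":[0,0,-3],"rot":[0,0,0]},{"gripper":0.02,"dp":[0,0,-1.5],"rot":[0,0,0]},{"gripper":0.02,"dp":[0,0,-0.7],"rot":[0,0,0]},{"gripper":0.02,"dp":[0,0,0],"rot":[0,0,0]},{"gripper":0.02,"dp":[0,0,0],"rot":[0,0,0]},{"gripper":0.02,"dp":[0,0,0],"rot":[0,0,0]}]'
python3 -c "
from h import *
go(.4288,-.2504,.004,89.6)"
```

```text
time: 23.83
position: [0.43, -0.2513, 0.02]
ee_rot: [2.225, 2.215, 0.001]
contact_force: [-0.0, 0.3, -0.2]
grip_width: 0.983
t23.83 pos [ 0.43   -0.2513  0.02  ] yaw 89.8->89.6 tilt 0.13 | dp cm [-0.12  0.09 -1.6 ] rot [ 0.0008  0.0021 -0.0027] | F [-0.   0.3 -0.2] w 83.5 j6 1.05
```

```bash
python3 -m creep '[{"gripper":0.02,"dp":[-0.12,0.09,-0.8],"rot":[0.0008,0.002,-0.002]},{"gripper":0.02,"dp":[0,0,-0.7],"rot":[0,0,0]},{"gripper":0.02,"dp":[0,0,0],"rot":[0,0,0]},{"gripper":0.2,"dp":[0,0,0],"rot":[0,0,0]},{"gripper":1,"dp":[0,0,0],"rot":[0,0,0]},{"gripper":1,"dp":[0,0,0],"rot":[0,0,0]},{"gripper":1,"dp":[0,0,0],"rot":[0,0,0]},{"gripper":1,"dp":[0,0,0],"rot":[0,0,0]},{"gripper":1,"dp":[0,0,0],"rot":[0,0,0]}]' 70
python3 -c "
from h import *
im,C,st=grab('wrist','w19.png');go(.4288,-.2504,.004,89.6)"
```

```text
time: 24.58
position: [0.4277, -0.2501, 0.0044]
ee_rot: [-2.228, -2.213, 0.001]
contact_force: [-1.5, 1.0, 5.7]
grip_width: 0.682
t24.63 pos [ 0.4276 -0.2501  0.0044] yaw 89.6->89.6 tilt 0.08 | dp cm [ 0.12 -0.03 -0.04] rot [-0.0006 -0.0012 -0.0004] | F [-1.2  0.8  5.8] w 58.0 j6 1.05
```

View pics/w19.png

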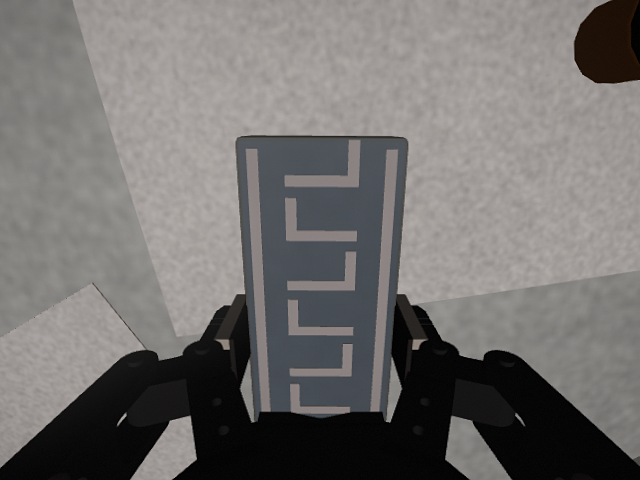

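```bash
python3 -c "
from h import *
C=cam('wrist',robot.read_state());d=toplane(C,[[238,139],[406,139]],.024);print(d, 'centre',d.mean(0)-[0,.075])
e=toplane(C,[[236.5,143],[256,405],[408,143],[392,391]],.024);print(e)"
python3 -m creep '[{"gripper":1,"dp":[0,0,1],"rot":[0,0,0]},{"gripper":1,"dp":[0,0,2.5],"rot":[0,0,0]},{"gripper":1,"dp":[0,0,3],"rot":[0,0,0]},{"gripper":1,"dp":[0,0,3],"rot":[0,0,0]},{"gripper":1,"dp":[0.2,1.5,0],"rot":[0,0,0.02]},{"gripper":1,"dp":[0.3,2.5,0],"rot":[0,0,0.03]},{"gripper":1,"dp":[0.3,2.5,0],"rot":[0,0,0.03]},{"gripper":1,"dp":[0.3,2.5,0],"rot":[0,0,0.03]},{"gripper":1,"dp":[0.3,2.5,0],"rot":[0,0,0.03]},{"gripper":1,"dp":[0.3,2.5,0],"rot":[0,0,0.03]},{"gripper":1,"dp":[0.3,2.5,0],"rot":[0,0,0.03]},{"gripper":1,"dp":[0.3,2.5,0],"rot":[0,0,0.03]},{"gripper":1,"dp":[0.3,2.5,0],"rot":[0,0,0.03]},{"gripper":1,"dp":[0.3,2.5,0],"rot":[0,0,0.03]},{"gripper":1,"dp":[0.2,2,0],"rot":[0,0,0.03]},{"gripper":1,"dp":[0,0,0],"rot":[0,0,0]},{"gripper":1,"dp":[0,0,0],"rot":[0,0,0]},{"gripper":1,"dp":[0,0,0],"rot":[0,0,0]}]'
python3 -c "
from h import *
im,C,st=grab('wrist','w20.png'); go(.4585,.0118,.05,107.9);wood(im,C)"
```

```text
[[ 0.40063932 -0.17558942]
 [ 0.45842458 -0.17596276]] centre [ 0.42953195 -0.25077609]
[[ 0.4000219  -0.17691786]
 [ 0.39955019 -0.28919078]
 [ 0.45920046 -0.17729862]
 [ 0.45963084 -0.28181767]]
time: 26.13
position: [0.4582, 0.0098, 0.099]
ee_rot: [-1.847, -2.54, 0.002]
contact_force: [0.3, -0.5, -1.9]
grip_width: 0.678
t26.18 pos [0.4582 0.0095 0.099 ] yaw 107.9->107.9 tilt 0.12 | dp cm [ 0.03  0.23 -4.9 ] rot [-0.0001 -0.0021 -0.0002] | F [-0.3 -0.4 -1.1] w 58.1 j6 1.28
wood px [321. 122.] [0.4339 0.0873] [83.8 15. ] 18.0
```

View pics/w20.png

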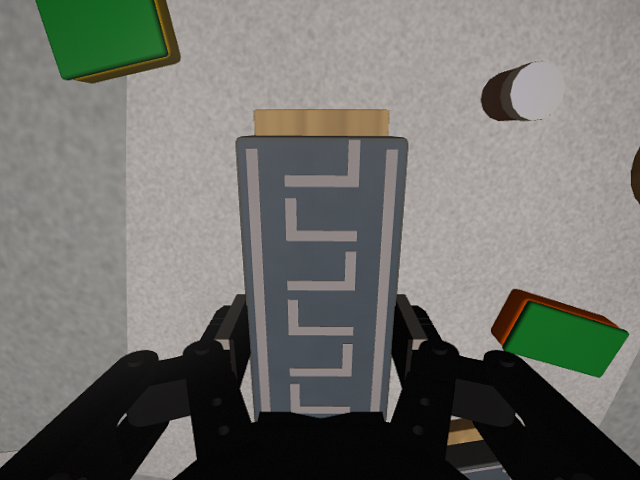

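```bash
python3 -c "
from h import *
im=cv2.imread('pics/w20.png')
cv2.imwrite('pics/w20z.png',cv2.resize(im[100:420,190:450],None,fx=1.85,fy=1.85,interpolation=cv2.INTER_CUBIC))"
```

```text
(no output)
```

View pics/w20z.png

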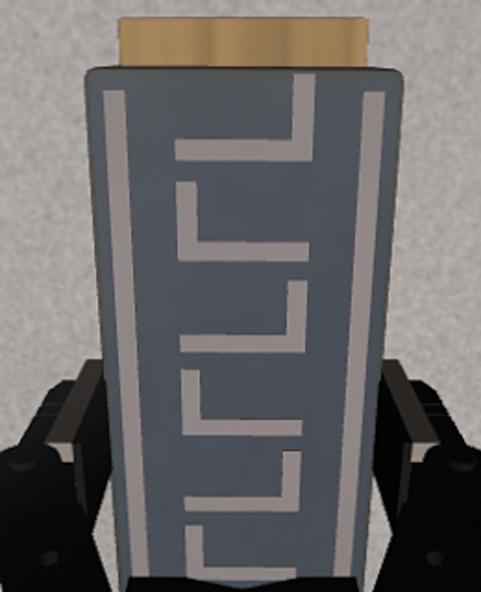

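```bash
python3 -m creep '[{"gripper":1,"dp":[-0.02,0.25,-1.5],"rot":[0,-0.002,0]},{"gripper":1,"dp":[0,0,-2.5],"rot":[0,0,0]},{"gripper":1,"dp":[0,0,-2],"rot":[0,0,0]},{"gripper":1,"dp":[0,0,-1],"rot":[0,0,0]},{"gripper":1,"dp":[0,0,-0.5],"rot":[0,0,0]},{"gripper":1,"dp":[0,0,0],"rot":[0,0,0]},{"gripper":1,"dp":[0,0,0],"rot":[0,0,0]},{"gripper":1,"dp":[0,0,0],"rot":[0,0,0]}]'
python3 -c "
from h import *
im,C,st=grab('wrist','w21.png'); go(.458,.012,.0184,107.9);wood(im,C)
cv2.imwrite('pics/w21z.png',cv2.resize(im[100:180,220:420],None,fx=4,fy=4,interpolation=cv2.INTER_CUBIC))"
```

```text
time: 26.85
position: [0.4592, 0.0124, 0.0248]
ee_rot: [1.847, 2.54, 0.002]
contact_force: [-0.1, 0.2, -1.9]
grip_width: 0.685
t26.90 pos [0.4593 0.0125 0.0249] yaw 107.9->107.9 tilt 0.12 | dp cm [-0.13 -0.05 -0.65] rot [-0.0005  0.002  -0.0008] | F [ 0.4 -0.2 -1.4] w 57.9 j6 1.28
wood px [317. 179.] [0.4453 0.0523] [84.1 89.6] 18.0
```

View pics/w21z.png

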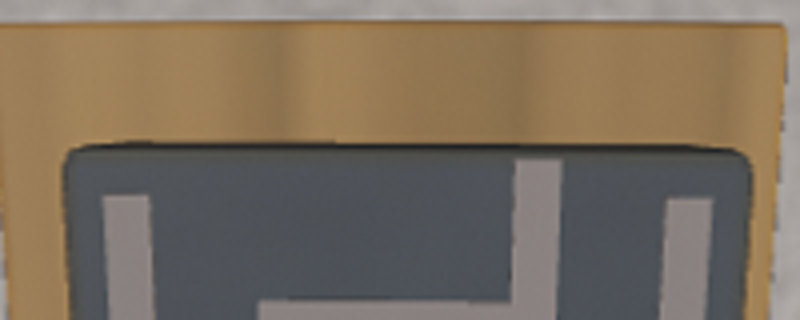

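```bash
python3 -m creep '[{"gripper":1,"dp":[-0.16,-0.05,-0.2],"rot":[0,0.002,0]},{"gripper":1,"dp":[0,0,-0.2],"rot":[0,0,0]},{"gripper":1,"dp":[0,0,0],"rot":[0,0,0]},{"gripper":1,"dp":[0,0,0],"rot":[0,0,0]},{"gripper":1,"dp":[0,0,0],"rot":[0,0,0]}]'
python3 -c "
from h import *
im,C,st=grab('wrist','w22.png'); go(.458,.012,.0184,107.9);wood(im,C)
cv2.imwrite('pics/w22z.png',cv2.resize(im[100:180,220:420],None,fx=4,fy=4,interpolation=cv2.INTER_CUBIC))"
```

```text
time: 27.32
position: [0.4566, 0.0121, 0.0199]
ee_rot: [-1.846, -2.54, 0.001]
contact_force: [0.1, -0.0, -1.4]
grip_width: 0.686
t27.37 pos [0.4566 0.0121 0.0199] yaw 108.0->107.9 tilt 0.11 | dp cm [ 0.14 -0.01 -0.15] rot [-0.0005 -0.0019 -0.0012] | F [ 0.  -1.1 -1.3] w 58.1 j6 1.28
wood px [323. 180.] [0.4449 0.0538] [84.1 86.4] 17.9
```

View pics/w22z.png

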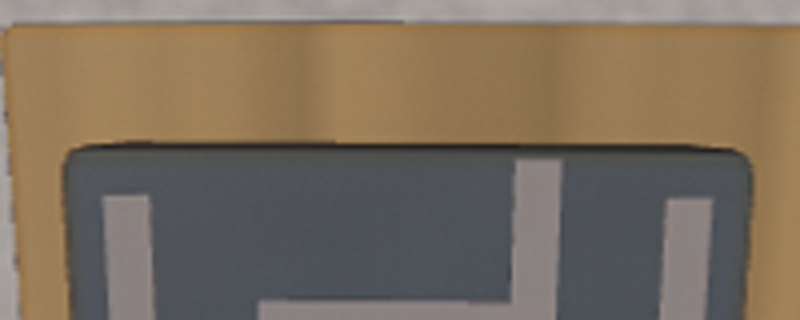

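```bash
python3 -c "
from h import *
C=cam('wrist',robot.read_state());z=robot.read_state()['position'][2]-.0044
u=np.array([-.307,.9516]);v=np.array([.9516,.307])
a=toplane(C,[[320,106.2]],.014)[0];b=toplane(C,[[320,137.3]],z+.024)[0];print((a-b)@u)
l=toplane(C,z2p([[64,160],[752,160]],[220,100],4),z+.024);s=toplane(C,z2p([[13,160],[801,160]],[220,100],4),.014);print(l@v,s@v,(l@v).mean()-(s@v).mean())"
```

```text
0.011591395608617624
[0.40984569 0.46907561] [0.39851226 0.48029741] 5.581642489366212e-05
```

```bash
python3 -m creep '[{"gripper":1,"dp":[0,0,-0.1],"rot":[0,0,0]},{"gripper":1,"dp":[0,0,-0.05],"rot":[0,0,0]},{"gripper":1,"dp":[0,0,-0.04],"rot":[0,0,0]},{"gripper":1,"dp":[0,0,0],"rot":[0,0,0]},{"gripper":1,"dp":[0,0,0],"rot":[0,0,0]}]'
python3 -c "
from h import *
go(.4566,.012,.0184,107.9)"
```

```text
time: 27.78
position: [0.4567, 0.0121, 0.0184]
ee_rot: [-1.846, -2.54, 0.001]
contact_force: [-2.7, 0.1, 5.6]
grip_width: 0.679
t27.78 pos [0.4567 0.0121 0.0184] yaw 108.0->107.9 tilt 0.11 | dp cm [-0.01 -0.01  0.  ] rot [-0.0005 -0.0018 -0.0011] | F [-2.7  0.1  5.6] w 57.7 j6 1.28
```

```bash
python3 -m creep '[{"gripper":0.25,"dp":[0,0,0],"rot":[0,0,0]},{"gripper":0.1,"dp":[0,0,0],"rot":[0,0,0]},{"gripper":0.03,"dp":[0,0,0],"rot":[0,0,0]},{"gripper":0.03,"dp":[0,0,0],"rot":[0,0,0]},{"gripper":0.03,"dp":[0,0,1],"rot":[0,0,0]},{"gripper":0.03,"dp":[0,0,3],"rot":[0,0,0]},{"gripper":0.03,"dp":[0,0,3.5],"rot":[0,0,0]},{"gripper":0.03,"dp":[0,0,3.5],"rot":[0,0,0]},{"gripper":0.03,"dp":[0,0,3.5],"rot":[0,0,0]},{"gripper":0.03,"dp":[0,0,3.5],"rot":[0,0,0]},{"gripper":0.03,"dp":[0,0,0],"rot":[0,0,0]},{"gripper":0.03,"dp":[0,0,0],"rot":[0,0,0]},{"gripper":0.03,"dp":[0,0,0],"rot":[0,0,0]}]'
python3 -c "
from h import *
im,C,st=grab('wrist','w23.png'); go(.43,-.2,.2,107.9);wood(im,C)
sc,_,_=grab('scene','s2.png');grab('top','t2.png')"
```

```text
time: 28.87
position: [0.4564, 0.012, 0.1981]
ee_rot: [-1.847, -2.54, 0.001]
contact_force: [-0.7, -0.3, -0.8]
grip_width: 0.972
t28.92 pos [0.4558 0.0121 0.1973] yaw 108.0->107.9 tilt 0.19 | dp cm [ -2.58 -21.21   0.27] rot [-0.0004 -0.0033 -0.0011] | F [-0.   0.9 -0.3] w 82.5 j6 1.28
wood px [407. 388.] [ 0.6242 -0.1574] [36.7 84.6] 29.1
wood px [582. 156.] [0.6762 0.1397] [57.6 71. ] 11.7
wood px [322. 196.] [0.4583 0.012 ] [ 84.1 173.4] 17.9
```

View pics/w23.png

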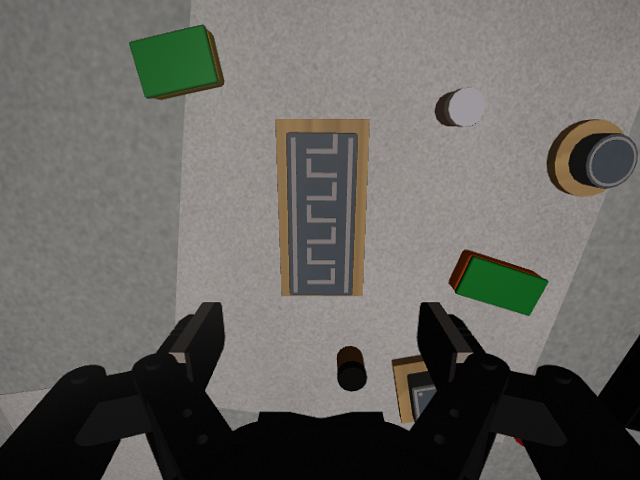

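View pics/s2.png

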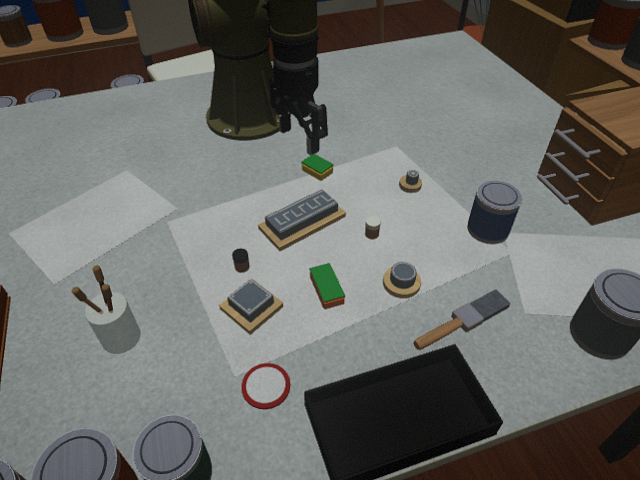

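```bash
python3 -c "
from h import *
st=dict(position=np.array([.42231268,.28751593,.16063741]),ee_rot=np.array([-2.768,-1.487,-.001]))
C=cam('wrist',st)
print('stand',toplane(C,z2p([[275,264.5]],[275,180],6),.014),'disc',toplane(C,z2p([[276.5,302.5]],[275,180],6),.038))
im=cv2.imread('pics/w23.png');cv2.imwrite('pics/w23z.png',cv2.resize(im[110:305,265:380],None,fx=3,fy=3,interpolation=cv2.INTER_CUBIC))"
```

```text
stand [[0.42270269 0.28602529]] disc [[0.42354136 0.28699163]]
```

View pics/w23z.png

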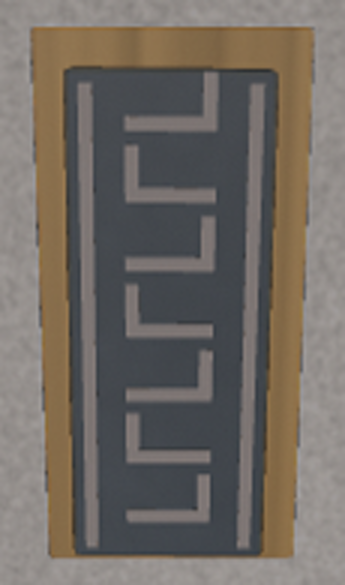

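```bash
python3 -c "
from h import *
C=cam('wrist',robot.read_state());f=lambda p,z:toplane(C,z2p(p,[265,110],3),z)
s=f([[64,70],[278,70],[262,554],[75,553]],.038);w=f([[33,29],[312,29],[292,556],[51,556]],.014)
for d in(s,w): print(d.mean(0).round(4),rect(d))
a=cv2.imread('pics/top0.png');b=cv2.imread('pics/t2.png')
for n,(x,y) in dict(tin=(157,212),jar=(472,198)).items():
    print(n,cv2.absdiff(a,b)[y-30:y+30,x-30:x+30].mean(), cv2.phaseCorrelate(*[np.float32(cv2.cvtColor(i,6)[y-28:y+28,x-28:x+28]) for i in(a,b)]))
"
```

```text
[0.4563 0.0125] (array([0.45621442, 0.01254086]), (59.671348571777344, 147.930419921875), 17.789989471435547)
[0.4572 0.0121] (array([0.45707516, 0.01202462]), (83.08265686035156, 172.32818603515625), 18.013214111328125)
tin 10.138518518518518 ((-0.014534154597573234, -0.0068369704695037115), 0.9977895310189989)
jar 10.626851851851852 ((-0.014653646709785306, 0.03566623827425275), 0.9702957537439134)
```

All the checks are good: the pieces are centred to about 1 mm and the tin and jar haven't moved. Handing in.

```bash
python3 -c "
from bench import robot
print(robot.sign_off())"
```

```text
the job is handed in; nothing more can be done
None
```

The stack is apart: I took it down from the top (small rosette, big rosette, square block, strip) and set each piece on its own stand. The job was handed in at about 29 s, with the gripper open and clear of everything.

Each piece was lowered until it met its stand with about 4–7 N, then released.

| Piece | Offset from stand centre | Angle to stand |
|---|---|---|
| Small rosette | 1.3 mm (an earlier reading gave about 1.9 mm) | – |
| Big rosette | under 1 mm | – |
| Square block | about 0.2 mm | about 0.2° |
| Strip | about 1 mm | about 0.2° |

- **Tin and jar:** the top camera shows neither has moved (shift under 0.05 px).
- **Tool tilt:** the last joint reached its limit on the first carry and tilted the tool about 4°. I levelled it before placing the small rosette.
- **Strip position:** the arm's reported position and the camera disagreed by about 1.5 mm on where the strip sat sideways. I placed it by the camera.

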